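# Load the label roll on the slanted peg and close the keeper

## Task

Reload the label holder on the counter: hang the label roll on the slanted steel peg by sliding it down along the peg past its brake spring until it is fully home against the back plate, without ramming it. Then, with the roll home, swing the red wire keeper over the front of the roll until it is fully shut, and let go of everything. Leave the other things on the counter where they stand.

Things in the scene. Friction and masses are not known exactly. Their poses are not given: they have to be found in the camera images.
- roll_centre (a point): Centre of the label roll: rigid, white with a blue core, outer diameter 60 mm, 60 mm long, 0.18 to 0.35 kg, with a straight bore of 28 mm diameter right through along its z axis. At the start it stands on one flat end on the counter (this point is 30 mm up). Either end may go onto the peg first. Grasp it across its 60 mm diameter near one end.
- peg_head: Head of the label holder. Origin: middle of the black disc (33 mm radius) on the back plate, where the peg begins, 105 mm above the counter. z: along the peg, outward from the plate; it leans 35 degrees from vertical to the holder's front. y: level, along the keeper's hinge. x: backward and up. With the roll fully home its end lies on the disc, its centre 30 mm out along z.
- keeper (a joint): Angle of the red wire keeper: 0 is shut (its cross bar lies just in front of the home roll's face), growing as it swings up and back, stop at 1.7 rad. It starts open, leaning back against or near that stop. It moves easily; its bar stands straight above the hinge at about 0.9 rad, behind that it falls open, and well in front of that it falls gently shut of its own weight.
- keeper_bar (a point): Middle of the keeper's cross bar, a round red bar of 8 mm diameter and 88 mm length along the y axis of peg_head, 77 mm from the hinge axis. Shut it lies 74 mm out along the peg and 24 mm to the upper side of the peg's axis. Two side arms run from its ends to the hinge.
- keeper_hinge (a point): Middle of the keeper's hinge axis (parallel to the y axis of peg_head), 47 mm from the peg's axis on its upper side, level with the back plate's face.
- tape_clear: Roll of tape lying flat, 96 mm across, 48 mm high, bystander; origin at its underside.
- desk_bell: Chrome desk bell, 70 mm across, 54 mm high, bystander; origin at its underside.
- pin_tin: Small round tin, 75 mm across, 58 mm high, bystander; origin at its underside.
- peg_tip (a point): Middle of the steel peg's tip, 80 mm along z from peg_head. The peg is 24 mm in diameter, its tip edge chamfered by 2 mm: 2 mm play all round in the roll's bore. A brass spring leaf stands out of the upper (+x) side from 6 to 50 mm along it and brakes the bore: the roll does not slide home by its own weight but takes about 4 to 10 N of push along the peg over the last 40 mm.
- label_holder: Grey label holder, fixed to the counter. Origin under its foot, straight below peg_head's origin; the foot is 130 mm (its x) by 110 mm (its y), 10 mm thick. The tilted back plate is 88 mm (from -34 to +54 mm along peg_head's x) by 82 mm.
- wood_stamp: Wooden hand stamp standing upright, 26 x 44 mm, 72 mm high, bystander; origin at its underside.
Not all that is in view belongs to the job. Leave any purple or turquoise look-alike of the part that bears roll_centre alone.

How it is judged (in metres and radians):
On the way, in this order (a step that is already met when the one before it is completed fails the run):
1. the roll is fully home on the peg, the keeper still open (z of roll_centre in the frame of peg_head between 0.024 and 0.034 m and x of roll_centre in the frame of peg_head between -0.006 and 0.006 m and y of roll_centre in the frame of peg_head between -0.006 and 0.006 m and angle between the z axis of roll_centre and the z axis of peg_head, either way round below 0.15 rad and value of joint keeper above 0.5 rad), for 0.2 s.
2. the keeper is shut over the roll (value of joint keeper below 0.08 rad), for 0.2 s.
At the end, for the whole second after the job is handed in: The label roll sits on the slanted peg, at rest, its end within 4 mm of the back plate's disc, centred within 6 mm and in line with the peg within 0.15 rad, and the keeper is shut to within 0.08 rad (z of roll_centre in the frame of peg_head between 0.024 and 0.034 m and x of roll_centre in the frame of peg_head between -0.006 and 0.006 m and y of roll_centre in the frame of peg_head between -0.006 and 0.006 m and angle between the z axis of roll_centre and the z axis of peg_head, either way round below 0.15 rad and value of joint keeper below 0.08 rad and linear speed of label_roll below 0.02 m/s); the robot touches nothing.
It fails at once if the roll is rammed against the holder (over 90 N) (contact force between label_roll and label_holder above 90 N).
It fails at once if a bystander is shifted by more than 40 mm (distance of any of wood_stamp, tape_clear, desk_bell, pin_tin from where it was at the start of the episode above 0.04 m).
It also fails if it takes over 64 s, if anything falls off the work surface, if the arm or the gripper's body presses on something with over 40 N, if the wrist force passes 120 N, or if a joint passes its speed limit or range.

## Robot

A 6-joint arm with a two-finger parallel gripper is mounted at the origin on a cart in front of the work surface, level with it; the furniture and walls round the work are solid. World frame = base frame: x ahead of the robot, y to its left, z up, the work surface at z = 0. Lengths are in m, angles in degrees, forces in N, time in s.
With the tool pointing down it reaches from about 0.4 to 0.825 m from the base axis. Payload 7 kg.
Tool frame: the origin (TCP) lies at the very end of the fingers, on their centre line; the grasp point (between the pads) lies 19 mm behind it (r.grasp_offset is the z of the grasp point in the tool frame, in m); z points along the fingers, y is the direction in which the jaws open and shut (so a half turn about z gives the same grasp; the last joint's range is limited). The gripper opens to 88 mm and grips with 3 to 60 N. Pads are 19 mm wide; open, the fingers measure 130 mm over their backs; the gripper's body (78 mm by 193 mm) begins 47 mm behind the grasp point.
Start: joints at [-53.795, 20.546, 0.682, 0, -70.136, -16.507], TCP at [0.227, -0.635, 0.227] pointing down, gripper open.
Joint ranges: [-176.03, 176.03], [-82.01, 121.73], [-58.28, 71.71], [-173.87, 95.51], [-174.79, -0.11], [-173.66, 173.66]. Speed limits (degrees/s): [136.94, 136.94, 172.46, 180, 180, 180].

## Interface

Orientations are given as [roll, pitch, yaw] about the fixed x, y, z axes, in that order (R = Rz(yaw) Ry(pitch) Rx(roll)).
In Python, from plant import r gives the robot as it stands.
- The arm moves only by the tool carry_out, never from a script. Its argument "plan" is a list of rows, each a list of 6 numbers: the shift along the world's x, y, z in m, then the turn, a rotation vector about the world's x, y, z in rad. In form: [[tx, ty, tz, wx, wy, wz], ...]. A call has 1 to 12 rows; each row shifts and turns the pose as measured when the row begins; what a row does not reach is not made up. A row lasts 1/12 s, in which the tool goes at most 41.7 mm and 7.16 degrees, less where a joint would pass 70% of its speed; a pose out of reach is approached as far as the arm can. A call with a gripper value outside its range is refused whole. "fingers" is the closure, from -1 (fully open) to 1 (shut), set as the call begins (left out, the last holds). The fingers move at their own pace and stop on an object; "force" is the grip in N (left out, the last holds). Time passes only in rows, so rows that do not move let the fingers close. It gives the time, the measured TCP pose, the force and the opening at its end, in the units of the state.
- r.get_state(): the state, without advancing time (a new reading comes with each control period).
- r.capture(name): name is "scene" or "side" or "wrist"; returns the picture (384x512x3 uint8, red, green, blue); there is no depth.
- r.camera_model(name): a dict with "fov_y" (degrees; the focal length in pixels is half the picture's height over the tangent of half this angle, whatever the lens; pixels are square), "cx", "cy" (the principal point, pixels), "R" (3x3) and "t" (3): a world point X has camera coordinates R X + t; the wrist camera has in their place "mount" (4x4, takes a point from camera to tool coordinates, whose origin is the TCP and whose axes are the flange's). Camera axes: x right, y down, z forward; pixel columns grow to the right and rows downward; lengths in m; the calibration is good to about 2 mm. A picture is of the moment at which its call begins: read the wrist's pose just before it. camera_model takes no time and is no camera call.
- r.close_job(): hands the job in, once; it reports no verdict.
The state is a dict: "time_s": time; "joints": joint angles; "qd": joint speeds; "joint_torque": joint torques, N m; "tcp_pos": TCP position; "eef_rot": TCP orientation; "contact_force": force on the tool from outside, world axes, zero at the start; "moment": the same for the moment, N m; "gripper_width": finger opening in m.
Only numpy, scipy, OpenCV 4.12 (cv2) and the standard library are available. Lean on these libraries where they do the work, as an engineer would, in place of code of your own. Each camera call takes 0.05 s, during which the arm holds its last target.

## Working session

There is one attempt and no reset: what is moved stays moved. The work goes in short steps, Python scripts to look and compute and a tool call to move; the robot and the scene stay as the last step left them, time stands still between calls to the robot, and variables do not carry over. Pictures are saved under pics/ and viewed, and the job is handed in when it is done.

Besides the shell and the picture viewer there is one more tool, called as name([rows], argument=value, ...), one row to a line, values as JSON. carry_out: Moves the arm, as the interface text tells. Its arguments: {"type":"object","properties":{"plan":{"type":"array"},"fingers":{"type":"number"},"force":{"type":"number"}},"required":["plan"]}

```bash
mkdir -p pics; ls; python3 - <<'E'
from plant import r
import cv2
print(r.get_state(), r.grasp_offset)
for n in ["scene","side","wrist"]:
    im=r.capture(n); cv2.imwrite(f"pics/{n}0.png",im[:,:,::-1]); print(n,r.camera_model(n))
E
```

```text
pics
{'time_s': 0.0, 'joints': array([-5.37941308e+01,  2.05920328e+01,  6.34316198e-01, -2.01913453e-02,
       -7.01361723e+01, -1.65062252e+01]), 'qd': array([-0.06726297,  0.00785053,  0.03704612,  0.03572276, -0.09737048,
        0.09687533]), 'joint_torque': array([ 1.57056500e-03, -5.82719922e+01,  2.93049037e+01,  6.99721187e+00,
        6.69759684e-03, -1.57079594e-04]), 'tcp_pos': array([ 0.2273391 , -0.63504653,  0.22561984]), 'eef_rot': array([ 1.79904587e+02, -8.47935436e-03, -1.60307225e+02]), 'contact_force': array([-0.5894366,  0.4902189, -0.4010836]), 'moment': array([ 0.01746039, -0.02481022,  0.01749441]), 'gripper_width': 0.08761547308335949} -0.0188
scene {'fov_y': 52.50246911741852, 'cx': 252.72747338920078, 'cy': 193.48374356951047, 'R': array([[-0.79767794, -0.60271451,  0.02109816],
       [-0.40898301,  0.51490626, -0.75339528],
       [ 0.44321869, -0.60959558, -0.65722935]]), 't': array([0.54444115, 0.28545483, 0.79248373])}
side {'fov_y': 50.422231407880155, 'cx': 253.39866291702222, 'cy': 186.25652726529933, 'R': array([[ 0.99589544, -0.09048361, -0.00223384],
       [-0.05502686, -0.58568136, -0.80867137],
       [ 0.07186319,  0.80547505, -0.58825642]]), 't': array([-0.62329955,  0.2140249 ,  0.90488539])}
wrist {'fov_y': 63.33528428507901, 'cx': 247.11925427231364, 'cy': 189.8825105908339, 'mount': array([[-5.07797215e-04, -9.49948933e-01, -3.12404812e-01,
         8.41792105e-02],
       [ 9.99999685e-01, -2.91611266e-04, -7.38724998e-04,
        -2.42724960e-04],
       [ 6.10650261e-04, -3.12405088e-01,  9.49948782e-01,
        -1.57417993e-01],
       [ 0.00000000e+00,  0.00000000e+00,  0.00000000e+00,
         1.00000000e+00]])}
```

View pics/scene0.png

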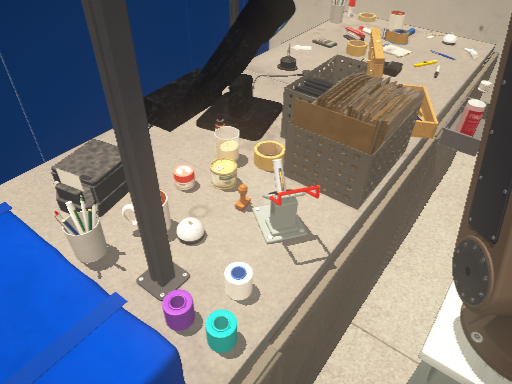

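View pics/side0.png

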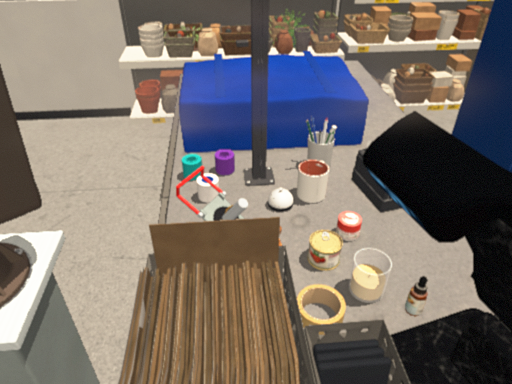

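View pics/wrist0.png

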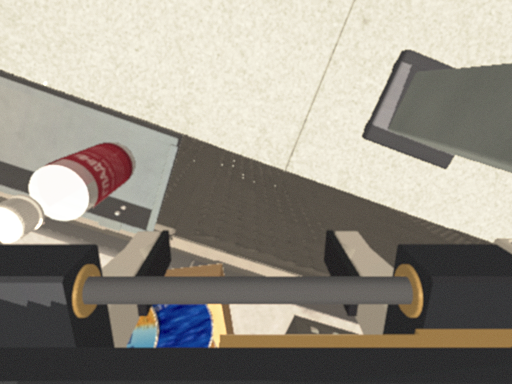

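```bash
cat > h.py <<'E'
import numpy as np, cv2
from plant import r
from scipy.spatial.transform import Rotation as Ro
def K(m,h=384):
    f=h/2/np.tan(np.radians(m["fov_y"]/2)); return np.array([[f,0,m["cx"]],[0,f,m["cy"]],[0,0,1]])
def cam(n,st=None):
    m=r.camera_model(n)
    if n!="wrist": return K(m),np.array(m["R"]),np.array(m["t"])
    st=st or r.get_state()
    T=np.eye(4);T[:3,:3]=Ro.from_euler("xyz",st["eef_rot"],degrees=True).as_matrix();T[:3,3]=st["tcp_pos"]
    W=np.linalg.inv(T@np.array(m["mount"])); return K(m),W[:3,:3],W[:3,3]
def ray(c,uv):
    k,R,t=c; o=-R.T@t; d=R.T@np.linalg.inv(k)@np.array([uv[0],uv[1],1.]); return o,d/np.linalg.norm(d)
def atz(c,uv,z):
    o,d=ray(c,uv); return o+d*(z-o[2])/d[2]
def proj(c,X):
    k,R,t=c; p=(k@(R@np.atleast_2d(X).T+t[:,None])).T; return p[:,:2]/p[:,2:]
def tri(obs):
    A=np.zeros((3,3));b=np.zeros(3)
    for c,uv in obs:
        o,d=ray(c,uv);P=np.eye(3)-np.outer(d,d);A+=P;b+=P@o
    x=np.linalg.solve(A,b);return x,[np.linalg.norm(proj(c,x)[0]-uv) for c,uv in obs]
def crop(im,x0,y0,x1,y1,s,fn): cv2.imwrite(fn,cv2.resize(im[y0:y1,x0:x1,::-1],None,fx=s,fy=s,interpolation=cv2.INTER_CUBIC))
E
python3 - <<'E'
from h import *
for n in ["scene","side"]:
    c=cam(n);print(n,-c[1].T@c[2])
im=cv2.imread("pics/scene0.png")[:,:,::-1]; crop(im,220,140,350,310,4.4*.78,"pics/c1.png")
crop(im,220,150,340,250,6,"pics/c1.png")
crop(im,150,250,280,360,5,"pics/c3.png")
im=cv2.imread("pics/side0.png")[:,:,::-1]; crop(im,160,140,260,230,6.6,"pics/c2.png")
c=cam("scene");print(atz(c,(239,270),.06), [atz(c,p,0.01) for p in [(282,230)]])
for p in [(179,296),(222,317)]:print(atz(c,p,.06))
print("post",[atz(c,p,.0) for p in [(163,280),(137,282),(163,300),(190,277),(162,262)]])
E
```

```text
scene [0.19979127 0.66425468 0.72441718]
side [ 0.56749035 -0.65991061  0.70398811]
[0.52205957 0.26270575 0.06      ] [array([0.53902558, 0.0675689 , 0.01      ])]
[0.57588629 0.38610268 0.06      ]
[0.47832449 0.36926288 0.06      ]
post [array([0.66803463, 0.35313277, 0.        ]), array([0.70947836, 0.39232517, 0.        ]), array([0.62963087, 0.38907259, 0.        ]), array([0.6262117 , 0.31006035, 0.        ]), array([0.70762948, 0.31922855, 0.        ])]
```

View pics/c1.png

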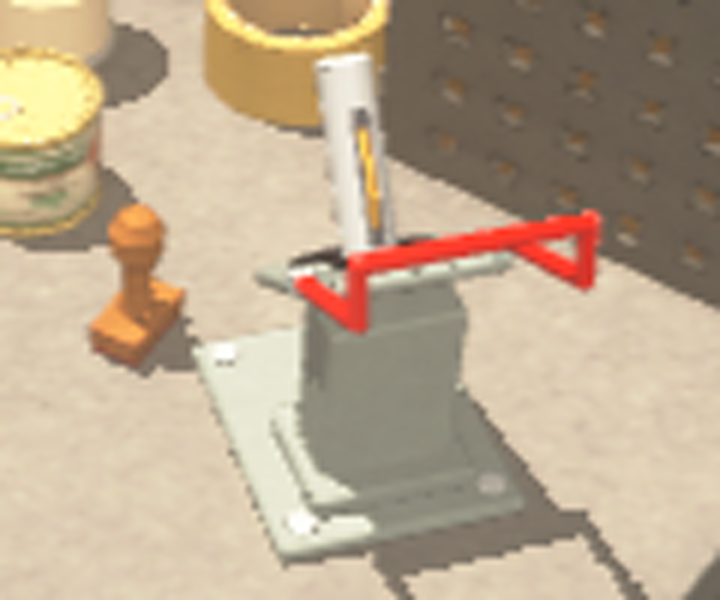

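View pics/c2.png

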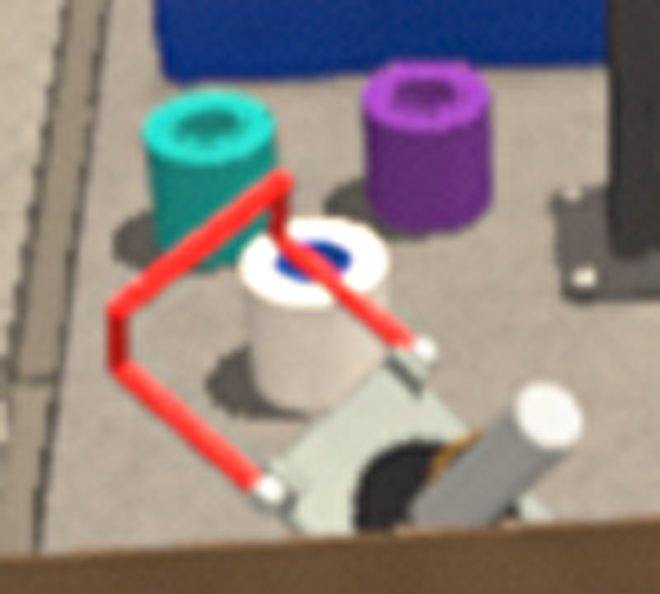

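View pics/c3.png

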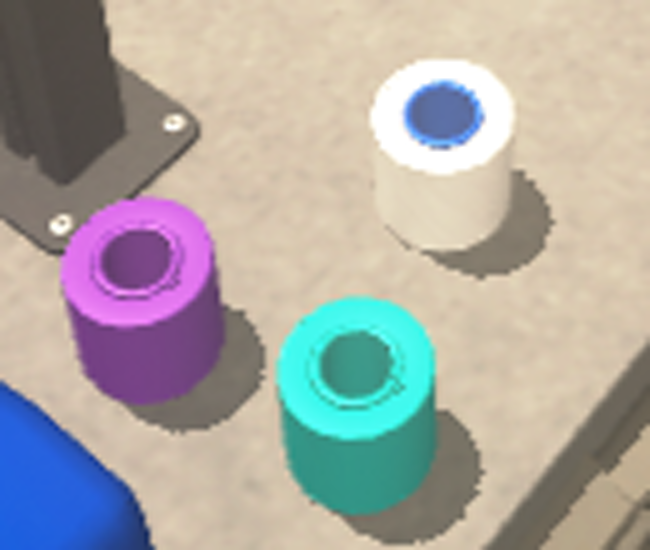

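```bash
python3 - <<'E'
from h import *
from scipy.optimize import least_squares
s=cam("scene");d=cam("side")
S=lambda u,v:np.array([220+u/6-.4,150+v/6-.4]);D=lambda u,v:np.array([160+u/6.6-.4,140+v/6.6-.4])
tip=tri([(s,S(346,64)),(d,D(548,413))]);print("tip",tip)
b1=tri([(s,S(357,268)),(d,D(283,183))]);b2=tri([(s,S(595,222)),(d,D(115,312))]);print("bar",b1,b2,np.linalg.norm(b1[0]-b2[0]))
h1=tri([(s,S(300,285)),(d,D(412,343))]);print("h",h1)
ft=[atz(s,S(*p),.01) for p in [(197,350),(283,553),(522,498)]];print(ft)
def model(p):
    x,y,w,k=p; c,sn=np.cos(w),np.sin(w)
    F=np.array([c,sn,0]);Y=np.array([-sn,c,0]) # holder front dir; y level
    a=np.radians(35); z=np.sin(a)*F+np.cos(a)*np.array([0,0,1])
    return x,y,z,F,Y,k
def frames(p):
    x,y,z,F,Y,k=model(p)
    O=np.array([x,y,.105]); X=np.cross(Y,z) # backward up?
    return O,X,Y,z
def pts(p):
    O,X,Y,z=frames(p);k=p[3]
    h=O+.047*X
    # shut: bar at X .024,z .074 ; rel hinge (-.023,.074). opening: toward +X
    def bar(k):
        v=np.array([-.023,.074]); c,sn=np.cos(k),np.sin(k)
        return h+ (v[0]*c+v[1]*sn)*X+(-v[0]*sn+v[1]*c)*z
    b=bar(k)
    f=model(p)[3]; foot=[np.array([O[0],O[1],.01])+i*.065*f+j*.055*Y for i in(-1,1) for j in (-1,1)]
    return O,O+.08*z,b-.044*Y,b+.044*Y,h-.044*Y,h+.044*Y,foot
def res(p,sw):
    O,t,ba,bb,ha,hb,foot=pts(p)
    if sw: ba,bb=bb,ba
    e=[proj(s,t)[0]-S(346,64),proj(d,t)[0]-D(548,413)]
    for X,u,v in[(ba,S(357,268),D(283,183)),(bb,S(595,222),D(115,312))]: e+=[proj(s,X)[0]-u,proj(d,X)[0]-v]
    for P in [S(197,350),S(283,553),S(522,498)]:
        q=proj(s,np.array(foot));i=np.argmin(np.linalg.norm(q-P,axis=1)); e.append(q[i]-P)
    return np.concatenate(e)
best=None
for sw in(0,1):
  for w in np.radians(np.arange(-180,180,20)):
    q=least_squares(res,[.54,.06,w,1.6],args=(sw,),loss="soft_l1")
    if best is None or q.cost<best[0].cost: best=(q,sw)
q,sw=best;print(q.x,np.degrees(q.x[2]),q.cost,sw);print(res(q.x,sw).reshape(-1,2).round(1))
O,X,Y,z=frames(q.x);print(O,X,Y,z);print("pts",pts(q.x))
np.savez("hold.npz",O=O,X=X,Y=Y,z=z,p=q.x)
# roll
C=lambda u,v:np.array([150+u/5-.4,250+v/5-.4])
print("roll",atz(s,C(443,116),.06),atz(d,D(314,262),.06), "others",atz(s,C(137,262),.06),atz(s,C(357,367),.06))
E
```

```text
tip (array([0.60316379, 0.01549563, 0.16968857]), [np.float64(0.7889915301862561), np.float64(0.9020799182761006)])
bar (array([0.5192508 , 0.13265842, 0.18639847]), [np.float64(0.6863255039130037), np.float64(0.6284864918103671)]) (array([0.46556329, 0.05976757, 0.18744023]), [np.float64(0.6771970884030944), np.float64(0.6822809850840424)]) 0.09053458024097455
h (array([0.56098524, 0.10375309, 0.13524253]), [np.float64(0.629190983920413), np.float64(0.6184245427745837)])
[array([0.64670547, 0.04907329, 0.01      ]), array([0.54631016, 0.12363719, 0.01      ]), array([0.48530691, 0.03668625, 0.01      ])]
[ 0.56197125  0.04264771 -0.6158511  -1.17202811] -35.285668766140304 138.52373838456438 1
[[  0.5   0. ]
 [ -2.6   0. ]
 [-10.3  -0. ]
 [ 23.5  30.1]
 [-15.1   0.8]
 [ 26.7  32.1]
 [ -0.2   0.2]
 [  1.5   1.4]
 [  3.1   1.2]]
[0.56197125 0.04264771 0.105     ] [ 0.66865915 -0.47318602 -0.57357644] [0.57765347 0.8162821  0.        ] [ 0.46820018 -0.33132842  0.81915204]
pts (array([0.56197125, 0.04264771, 0.105     ]), array([0.59942727, 0.01614144, 0.17053216]), array([0.51994058, 0.01848837, 0.1284531 ]), array([0.57077408, 0.0903212 , 0.1284531 ]), array([ 0.56798148, -0.01550844,  0.07804191]), array([0.61881499, 0.05632438, 0.07804191]), [array([0.47714198, 0.03529967, 0.01      ]), array([0.54068386, 0.1250907 , 0.01      ]), array([ 0.58325865, -0.03979528,  0.01      ]), array([0.64680053, 0.04999575, 0.01      ])])
roll [0.51882428 0.26945441 0.06      ] [0.52254459 0.26616884 0.06      ] others [0.56914622 0.39825594 0.06      ] [0.47164485 0.37997356 0.06      ]
```

```bash
cat > fit.py <<'E'
from h import *
from scipy.optimize import least_squares
s=cam("scene");d=cam("side")
S=lambda u,v:np.array([220+u/6-.4,150+v/6-.4]);D=lambda u,v:np.array([160+u/6.6-.4,140+v/6.6-.4])
def frames(p):
    F=np.array([np.cos(p[2]),np.sin(p[2]),0]);a=np.radians(35);U=np.array([0,0,1.])
    z=np.sin(a)*F+np.cos(a)*U;X=-np.cos(a)*F+np.sin(a)*U
    return np.array([p[0],p[1],.105]),X,np.cross(z,X),z,F
def bar(p,k):
    O,X,Y,z,F=frames(p); v=(-.023,.074);c,sn=np.cos(k),np.sin(k)
    return O+.047*X+(v[0]*c+v[1]*sn)*X+(-v[0]*sn+v[1]*c)*z
if __name__=="__main__":
    def res(p):
        O,X,Y,z,F=frames(p);b=bar(p,p[3])
        e=[]
        for P,u,v in[(O+.08*z,S(346,64),D(548,413)),(b-.044*Y,S(357,268),D(283,183)),(b+.044*Y,S(595,222),D(115,312))]: e+=[proj(s,P)[0]-u,proj(d,P)[0]-v]
        q=proj(s,np.array([np.array([O[0],O[1],.01])+i*.065*F+j*.055*Y for i in(-1,1) for j in (-1,1)]))
        for P in [S(197,350),S(283,553),S(522,498)]: e.append(q[np.argmin(np.linalg.norm(q-P,axis=1))]-P)
        return np.concatenate(e)
    q=least_squares(res,[.56,.04,-.61,1.6],loss="soft_l1")
    print(q.x,np.degrees(q.x[2]),q.cost);print(res(q.x).reshape(-1,2).round(1))
    print(frames(q.x),bar(q.x,q.x[3]),bar(q.x,0));np.save("p.npy",q.x)
E
python3 fit.py
```

```text
[ 0.56672348  0.04171211 -0.63356586  1.68784108] -36.30064991920945 3.8704281131107185
[[-0.6 -1. ]
 [-0.5  0.4]
 [ 0.1 -0.5]
 [-1.1  0.1]
 [-1.1  0.1]
 [-0.4 -0.1]
 [-1.1 -1.1]
 [-0.4  0.1]
 [ 1.4  0.4]]
(array([0.56672348, 0.04171211, 0.105     ]), array([-0.6601723 ,  0.48495629,  0.57357644]), array([-5.92022321e-01, -8.05921567e-01, -2.77555756e-17]), array([ 0.46225762, -0.33957005,  0.81915204]), array([ 0.80592157, -0.59202232,  0.        ])) [0.49196829 0.09662656 0.18728576] [0.58508641 0.02822288 0.17938309]
```

```bash
python3 - <<'E'
from h import *
s=cam("scene");d=cam("side")
for p in [(283,152),(354,200),(412,160),(285,148)]:print("bot",p,atz(s,p,0).round(3))
# vertical edge above (354,200): top ~ (357,112)
for z in (.1,.12,.15,.18):print(z,atz(s,(357,135),z).round(3),atz(s,(286,95),z).round(3), atz(d,(150,265),z).round(3),atz(d,(283,262),z).round(3),atz(d,(153,222),z).round(3),atz(d,(278,218),z).round(3))
im=r.capture("scene");crop(im,250,30,450,220,4,"pics/box.png")
E
```

```text
bot (283, 152) [ 0.735 -0.231  0.   ]
bot (354, 200) [ 0.449 -0.162  0.   ]
bot (412, 160) [ 0.388 -0.453  0.   ]
bot (285, 148) [ 0.742 -0.255  0.   ]
0.1 [ 0.537 -0.32   0.1  ] [ 0.843 -0.399  0.1  ] [ 0.412 -0.079  0.1  ] [ 0.677 -0.096  0.1  ] [0.404 0.052 0.1  ] [0.686 0.04  0.1  ]
0.12 [ 0.526 -0.288  0.12 ] [ 0.822 -0.365  0.12 ] [ 0.417 -0.098  0.12 ] [ 0.673 -0.114  0.12 ] [0.41  0.029 0.12 ] [0.682 0.017 0.12 ]
0.15 [ 0.51  -0.241  0.15 ] [ 0.791 -0.314  0.15 ] [ 0.425 -0.127  0.15 ] [ 0.668 -0.142  0.15 ] [ 0.418 -0.007  0.15 ] [ 0.676 -0.018  0.15 ]
0.18 [ 0.494 -0.194  0.18 ] [ 0.76  -0.263  0.18 ] [ 0.433 -0.156  0.18 ] [ 0.663 -0.17   0.18 ] [ 0.426 -0.042  0.18 ] [ 0.67  -0.053  0.18 ]
```

View pics/box.png

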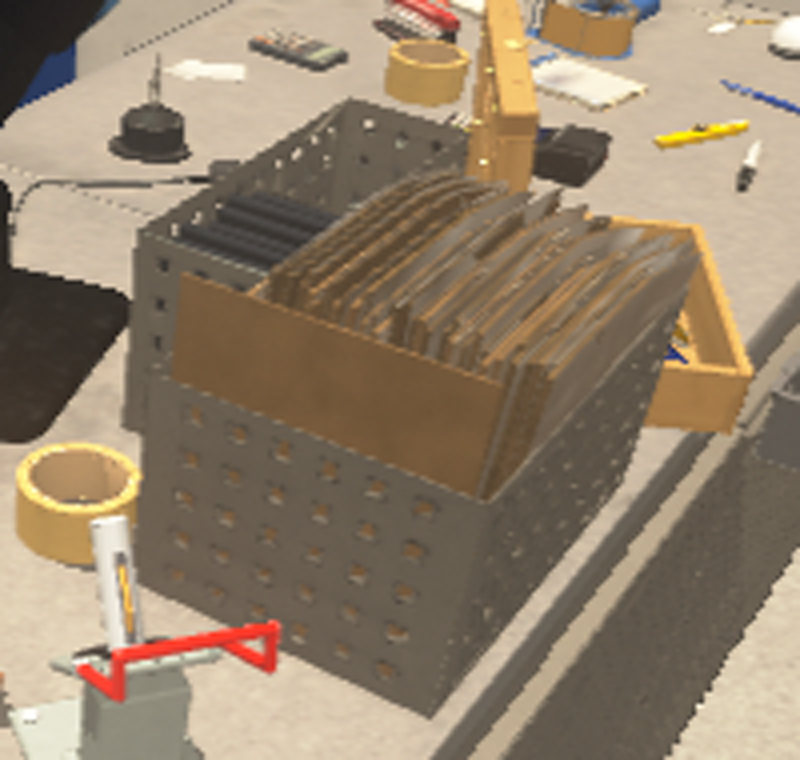

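carry_out([
  [0, 0, 0.04, 0, 0, 0],
  [0, 0, 0.04, 0, 0, 0],
  [0, 0, 0.04, 0, 0, 0],
  [0, 0, 0.04, 0, 0, 0],
  [0, 0, 0.04, 0, 0, 0],
  [0.03, 0.025, 0, 0, 0, 0],
  [0.03, 0.025, 0, 0, 0, 0],
  [0.03, 0.025, 0, 0, 0, 0],
  [0.03, 0.025, 0, 0, 0, 0],
  [0.03, 0.025, 0, 0, 0, 0],
  [0.03, 0.025, 0, 0, 0, 0],
  [0.03, 0.025, 0, 0, 0, 0],
], fingers=-1, force=30)

```text
time_s: 1.2
tcp_pos: [0.4353, -0.453, 0.4319]
eef_rot: [179.5, -0.0, -161.1]
contact_force: [0.1, -0.8, 0.0]
gripper_width: 0.0875
```

```bash
python3 - <<'E'
from h import *
s=cam("scene");b=atz(s,(357.5,209.5),0);print(b)
for z in (.1,.12,.14,.16,.18,.2,.22,.25):print(z,proj(s,[b[0],b[1],z]))
E
```

```text
[ 0.42450249 -0.13240728  0.        ]
0.1 [[365.24122639 181.09741169]]
0.12 [[366.91375557 174.96089591]]
0.14 [[368.63164519 168.65795253]]
0.16 [[370.39676593 162.18171797]]
0.18 [[372.21109279 155.52494601]]
0.2 [[374.07671241 148.67998069]]
0.22 [[375.99583114 141.63872697]]
0.25 [[378.97996464 130.6899301 ]]
```

carry_out([
  [0.025, 0.03, 0, 0, 0, 0.1],
  [0.025, 0.03, 0, 0, 0, 0.1],
  [0.025, 0.03, 0, 0, 0, 0.1],
  [0.025, 0.03, 0, 0, 0, 0.1],
  [0.02, 0.035, 0, 0, 0, 0.1],
  [0.01, 0.038, 0, 0, 0, 0.1],
  [0.0, 0.04, 0, 0, 0, 0],
  [0.0, 0.04, 0, 0, 0, 0],
  [0.0, 0.04, 0, 0, 0, 0],
  [0.0, 0.04, 0, 0, 0, 0],
  [0.0, 0.04, 0, 0, 0, 0],
  [0.0, 0.04, 0, 0, 0, 0],
])

```text
time_s: 2.2
tcp_pos: [0.573, -0.0006, 0.4245]
eef_rot: [179.0, -0.3, -124.9]
contact_force: [-0.2, 0.9, 0.3]
gripper_width: 0.0874
```

carry_out([
  [0.0, 0.03, -0.02, 0, 0, 0],
  [0.0, 0.02, -0.02, 0, 0, 0],
  [0, 0, 0, 0, 0, 0],
  [0, 0, 0, 0, 0, 0],
])

```text
time_s: 2.53
tcp_pos: [0.5718, 0.06, 0.3834]
eef_rot: [179.0, -0.2, -124.5]
contact_force: [0.7, -0.8, 1.5]
gripper_width: 0.0875
```

```bash
python3 - <<'E'
from h import *
import pickle
st=r.get_state();im=r.capture("wrist");cv2.imwrite("pics/w1.png",im[:,:,::-1]);pickle.dump(st,open("w1.pkl","wb"));print(st["tcp_pos"],st["eef_rot"],st["joints"])
from fit import *
p=np.load("p.npy");O,X,Y,z,F=frames(p);c=cam("wrist",st);print(proj(c,[O+.08*z,bar(p,p[3]),O]))
E
```

```text
[0.57179927 0.05997122 0.38337398] [ 1.79009636e+02 -1.60144159e-01 -1.24451562e+02] [ 24.93641234   8.17816284   4.42498122  -0.77192399 -86.88926688
 -59.34314746]
[[201.43458936 145.63437608]
 [320.19611735 151.62296614]
 [240.17042609 138.425067  ]]
```

View pics/w1.png

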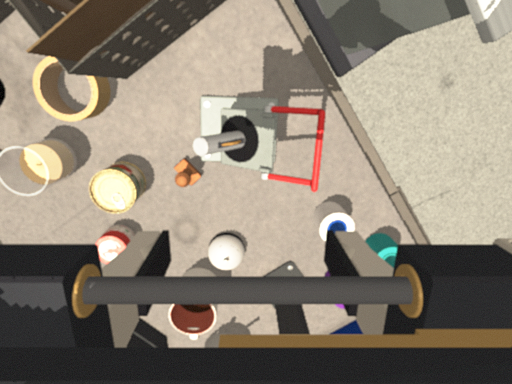

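```bash
python3 - <<'E'
from h import *
im=cv2.imread("pics/w1.png")[:,:,::-1]
crop(im,180,80,340,200,5,"pics/w1a.png");crop(im,300,190,380,260,7,"pics/w1b.png")
E
```

```text
(no output)
```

View pics/w1a.png

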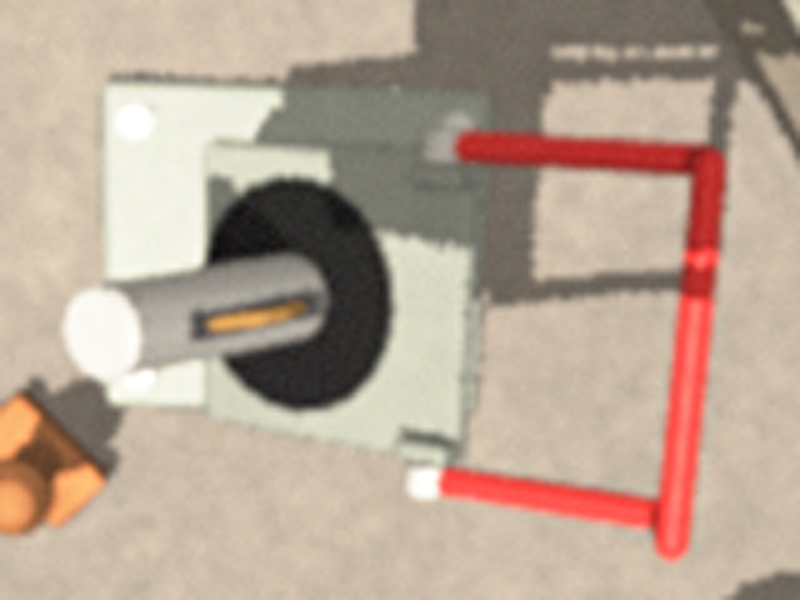

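View pics/w1b.png

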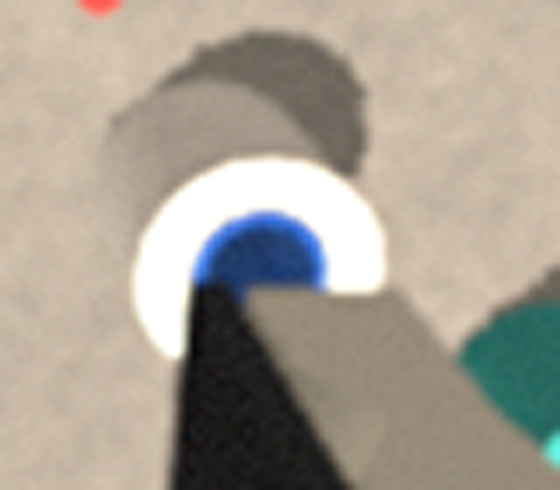

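```bash
cat > fit2.py <<'E'
from fit import *
import pickle
w=cam("wrist",pickle.load(open("w1.pkl","rb")))
W=lambda u,v:np.array([180+u/5-.4,80+v/5-.4])
def res(p,full=True):
    O,X,Y,z,F=frames(p);b=bar(p,p[3])
    e=[]
    for P,u,v,q in[(O+.08*z,S(346,64),D(548,413),W(105,333)),(b-.044*Y,S(357,268),D(283,183),W(672,556)),(b+.044*Y,S(595,222),D(115,312),W(709,147))]: e+=[proj(s,P)[0]-u,proj(d,P)[0]-v,2*(proj(w,P)[0]-q)]
    e.append(2*(proj(w,O)[0]-W(300,294)))
    q=np.array([np.array([O[0],O[1],.01])+i*.065*F+j*.055*Y for i in(-1,1) for j in (-1,1)])
    for P in [S(197,350),S(283,553),S(522,498)]: 
        g=proj(s,q);e.append(g[np.argmin(np.linalg.norm(g-P,axis=1))]-P)
    for P in [W(105,80),W(490,92)]: 
        g=proj(w,q);e.append(2*(g[np.argmin(np.linalg.norm(g-P,axis=1))]-P))
    return np.concatenate(e)
q=least_squares(res,np.load("p.npy"),loss="soft_l1")
print(q.x,np.degrees(q.x[2]),q.cost);print(res(q.x).reshape(-1,2).round(1).tolist())
O,X,Y,z,F=frames(q.x);print(O,X,Y,z,O+.08*z,bar(q.x,0));np.save("p.npy",q.x)
B=lambda u,v:np.array([300+u/7-.4,190+v/7-.4])
print("roll",atz(w,B(260,274),.06))
E
python3 fit2.py
```

```text
[ 0.56784347  0.04141423 -0.62417569  1.64828764] -35.762632946400686 22.530516703312458
[[-1.1, -1.2], [0.1, 0.3], [-0.1, 0.2], [-0.1, -2.2], [-0.3, -0.2], [0.8, -5.4], [-1.5, -1.8], [0.7, -0.3], [0.2, 6.1], [-0.4, 0.6], [-1.6, -1.2], [-0.4, -0.1], [1.2, -0.0], [-0.3, -0.8], [4.8, -2.0]]
[0.56784347 0.04141423 0.105     ] [-0.66469695  0.47873588  0.57357644] [-0.58442859 -0.81144514  0.        ] [ 0.46542581 -0.33521447  0.81915204] [0.60507753 0.01459707 0.17053216] [0.58633225 0.02809802 0.17938309]
roll [0.52329647 0.26641907 0.06      ]
```

```bash
cat > tgt.py <<'E'
from h import *
p=np.load("p.npy")
from fit import frames
O,X,Y,z,F=frames(p)
def delta(pos,zt,yt):
    zt=np.array(zt)/np.linalg.norm(zt);yt=np.array(yt)-zt*np.dot(yt,zt);yt/=np.linalg.norm(yt)
    Rt=np.c_[np.cross(yt,zt),yt,zt];st=r.get_state();Rc=Ro.from_euler("xyz",st["eef_rot"],degrees=True).as_matrix()
    print("dp",(np.array(pos)-st["tcp_pos"]).round(4),"rv",Ro.from_matrix(Rt@Rc.T).as_rotvec().round(4),"F",st["contact_force"].round(1),"w",round(st["gripper_width"],4),"t",st["time_s"])
E
python3 -c "
from tgt import *
delta([.522,.267,.16],[0,0,-1],[-F[0],-F[1],0])"
```

```text
dp [-0.0497  0.2073 -0.223 ] rv [-0.0079 -0.0165 -0.0221] F [-0.9  0.  -0.8] w 0.0875 t 2.5833
```

carry_out([
  [-0.008, 0.035, 0, -0.008, -0.016, -0.022],
  [-0.008, 0.035, -0.01, 0, 0, 0],
  [-0.008, 0.035, -0.01, 0, 0, 0],
  [-0.008, 0.035, -0.01, 0, 0, 0],
  [-0.008, 0.035, -0.02, 0, 0, 0],
  [-0.008, 0.03, -0.03, 0, 0, 0],
  [0, 0, -0.04, 0, 0, 0],
  [0, 0, -0.04, 0, 0, 0],
  [0, 0, -0.04, 0, 0, 0],
  [0, 0, -0.02, 0, 0, 0],
  [0, 0, 0, 0, 0, 0],
])

```text
time_s: 3.5
tcp_pos: [0.5289, 0.2625, 0.1667]
eef_rot: [-179.4, 1.0, -126.8]
contact_force: [-0.7, -0.5, -0.3]
gripper_width: 0.0877
```

```bash
python3 -c "
from tgt import *
delta([.522,.267,.03],[0,0,-1],[-F[0],-F[1],0])
st=r.get_state();im=r.capture('wrist');cv2.imwrite('pics/w2.png',im[:,:,::-1])
im=r.capture('scene');crop(im,150,150,330,360,2.8,'pics/s2.png')
c=cam('wrist',st);print(proj(c,[.522,.267,.06]))
"
```

```text
dp [-0.0069  0.0045 -0.1367] rv [-0.008   0.0184  0.0184] F [-0.7 -0.5 -0.3] w 0.0877 t 3.5
[[258.64981078 184.94911071]]
```

View pics/w2.png

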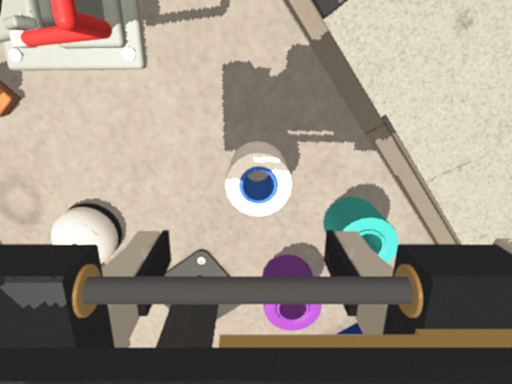

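View pics/s2.png

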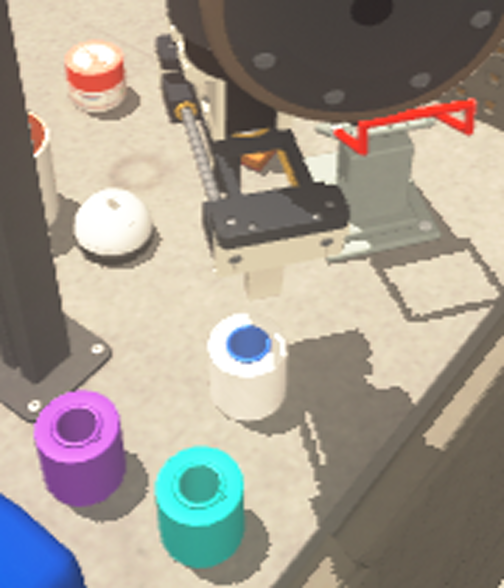

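carry_out([
  [-0.007, 0.0045, 0, -0.008, 0.018, 0.018],
  [0, 0, 0, 0, 0, 0],
  [0, 0, -0.025, 0, 0, 0],
  [0, 0, -0.02, 0, 0, 0],
  [0, 0, 0, 0, 0, 0],
])

```text
time_s: 4.02
tcp_pos: [0.5325, 0.2709, 0.1389]
eef_rot: [-179.5, 1.5, -125.9]
contact_force: [-0.5, -0.3, -0.8]
gripper_width: 0.0876
```

```bash
python3 -c "
from tgt import *
delta([.522,.267,.03],[0,0,-1],[-F[0],-F[1],0])
"
```

```text
dp [-0.0105 -0.0039 -0.1089] rv [-0.0159  0.0226  0.0025] F [-0.5 -0.3 -0.8] w 0.0876 t 4.0167
```

carry_out([
  [-0.01, -0.004, -0.01, -0.016, 0.022, 0],
])

```text
time_s: 4.1
tcp_pos: [0.525, 0.2679, 0.1326]
eef_rot: [-179.8, 0.3, -125.9]
contact_force: [-0.4, 0.6, 0.8]
gripper_width: 0.0877
```

```bash
python3 -c "
from tgt import *
delta([.522,.267,.03],[0,0,-1],[-F[0],-F[1],0])
r.capture('side')
delta([.522,.267,.03],[0,0,-1],[-F[0],-F[1],0])
"
```

```text
dp [-0.003  -0.0009 -0.1026] rv [-0.0031  0.0059  0.0026] F [-0.4  0.6  0.8] w 0.0877 t 4.1
dp [ 0.0003  0.0008 -0.0992] rv [ 0.0013 -0.0014  0.0036] F [-2.3 -1.2 -3.2] w 0.0877 t 4.15
```

carry_out([
  [0, 0, 0, 0, 0, 0],
])

```text
time_s: 4.23
tcp_pos: [0.5215, 0.266, 0.1298]
eef_rot: [180.0, -0.1, -126.0]
contact_force: [0.4, -0.2, 0.0]
gripper_width: 0.0878
```

```bash
python3 -c "
from tgt import *
delta([.522,.267,.03],[0,0,-1],[-F[0],-F[1],0])
"
```

```text
dp [ 0.0005  0.001  -0.0998] rv [ 0.0016 -0.0019  0.0039] F [ 0.4 -0.2  0. ] w 0.0878 t 4.2333
```

carry_out([
  [0, 0.001, -0.02, 0, 0, 0.004],
  [0, 0, -0.02, 0, 0, 0],
  [0, 0, -0.015, 0, 0, 0],
])

```text
time_s: 4.48
tcp_pos: [0.5252, 0.2699, 0.0811]
eef_rot: [-179.8, 0.5, -125.7]
contact_force: [0.1, -0.8, 0.3]
gripper_width: 0.0876
```

```bash
python3 -c "
from tgt import *
delta([.522,.267,.03],[0,0,-1],[-F[0],-F[1],0])
"
```

```text
dp [-0.0032 -0.0029 -0.0511] rv [-0.0059  0.0076 -0.0011] F [ 0.1 -0.8  0.3] w 0.0876 t 4.4833
```

carry_out([
  [-0.004, -0.004, -0.015, -0.007, 0.009, 0],
  [-0.001, -0.001, -0.012, -0.002, 0.002, 0],
  [-0.001, -0.001, -0.01, -0.002, 0.002, 0],
])

```text
time_s: 4.73
tcp_pos: [0.5198, 0.2643, 0.0437]
eef_rot: [179.9, -0.3, -125.7]
contact_force: [0.0, 0.0, 0.9]
gripper_width: 0.0875
```

```bash
python3 -c "
from tgt import *
delta([.522,.267,.03],[0,0,-1],[-F[0],-F[1],0])
"
```

```text
dp [ 0.0022  0.0027 -0.0137] rv [ 0.0042 -0.0042 -0.0015] F [0.  0.  0.9] w 0.0875 t 4.7333
```

carry_out([
  [0.001, 0.002, -0.007, 0.003, -0.003, 0],
  [0, 0, -0.005, 0, 0, 0],
  [0, 0, -0.001, 0, 0, 0],
])

```text
time_s: 4.98
tcp_pos: [0.5203, 0.2659, 0.0281]
eef_rot: [180.0, -0.2, -125.7]
contact_force: [-0.6, 0.9, 0.2]
gripper_width: 0.0876
```

```bash
python3 -c "
from tgt import *
delta([.522,.267,.03],[0,0,-1],[-F[0],-F[1],0])
"
```

```text
dp [0.0017 0.0011 0.0019] rv [ 0.0028 -0.0027 -0.0014] F [-0.6  0.9  0.2] w 0.0876 t 4.9833
```

Close the fingers gently while correcting the small offset.

carry_out([
  [0.0015, 0.001, 0.002, 0.003, -0.003, 0],
  [0, 0, 0, 0, 0, 0],
  [0, 0, 0, 0, 0, 0],
  [0, 0, 0, 0, 0, 0],
  [0, 0, 0, 0, 0, 0],
  [0, 0, 0, 0, 0, 0],
], fingers=1, force=40)

```text
time_s: 5.48
tcp_pos: [0.523, 0.268, 0.032]
eef_rot: [-180.0, 0.2, -125.7]
contact_force: [0.2, -0.2, -2.5]
gripper_width: 0.0603
```

```bash
python3 -c "
from tgt import *
delta([.522,.267,.03],[0,0,-1],[-F[0],-F[1],0])
im=r.capture('wrist');cv2.imwrite('pics/w3.png',im[:,:,::-1])
"
```

```text
dp [-0.001 -0.001 -0.002] rv [-0.0023  0.0026 -0.0016] F [ 0.2 -0.2 -2.5] w 0.0603 t 5.4833
```

View pics/w3.png

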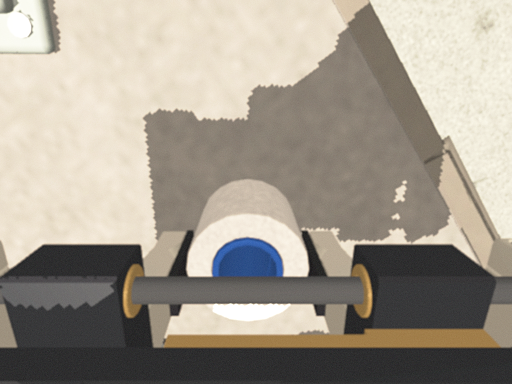

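```bash
python3 - <<'E'
from h import *
im=cv2.imread("pics/w3.png")[:,:,::-1];crop(im,170,170,330,340,4,"pics/w3a.png")
m=r.camera_model("wrist");M=np.array(m["mount"]);k=K(m)
def pl(uv,z):
    d=M[:3,:3]@np.linalg.inv(k)@np.array([*uv,1.]);o=M[:3,3];return (o+d*(z-o[2])/d[2])[:2]
for n,uv in dict(bot=(249,320),coretop=(248,237.5),L=(213,265),R=(283,265)).items():print(n,pl(uv,-.028).round(4))
c=[ (k@(np.linalg.inv(M)@np.array([.03*np.cos(a)+.0014,.03*np.sin(a),-.028,1]))[:3]) for a in np.linspace(0,6.28,13)]
print([(x[:2]/x[2]).round(0).tolist() for x in c])
E
```

```text
bot [-0.0275  0.0001]
coretop [ 0.0189 -0.0004]
L [ 0.0044 -0.017 ]
R [0.0044 0.0163]
[[249.0, 212.0], [282.0, 221.0], [305.0, 242.0], [312.0, 270.0], [301.0, 297.0], [279.0, 315.0], [249.0, 322.0], [219.0, 315.0], [196.0, 297.0], [186.0, 271.0], [193.0, 242.0], [216.0, 221.0], [249.0, 212.0]]
```

View pics/w3a.png

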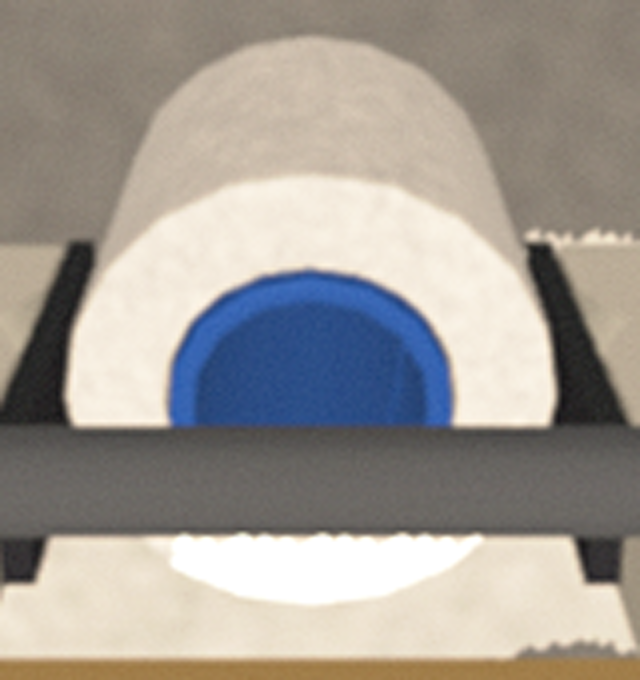

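carry_out([
  [0, 0, 0.01, 0, 0, 0],
  [0, 0, 0.03, 0, 0, 0],
  [0, 0, 0.04, 0, 0, 0],
  [0, 0, 0.04, 0, 0, 0],
  [0, 0, 0.04, 0, 0, 0],
  [0, 0, 0.04, 0, 0, 0],
  [0, 0, 0.04, 0, 0, 0],
  [0, -0.02, 0.03, 0, 0, 0],
  [0.01, -0.03, 0.01, 0, 0, 0],
  [0.01, -0.03, 0, 0, 0, 0],
  [0.01, -0.035, 0, 0, 0, 0],
  [0.01, -0.035, 0, 0, 0, 0],
])

```text
time_s: 6.53
tcp_pos: [0.5546, 0.1113, 0.332]
eef_rot: [-179.9, 0.1, -125.2]
contact_force: [2.5, 0.8, -2.8]
gripper_width: 0.0596
```

```bash
cat >> tgt.py <<'E'
def peg(s): 
    P=O+s*z-.0014*Y+.002*z; print("TCP target",P.round(4)); delta(P,-z,X)
E
python3 -c "
from tgt import *
peg(.125)"
```

```text
TCP target [ 0.6278 -0.      0.209 ]
dp [ 0.0731 -0.1113 -0.1229] rv [ 0.3547  0.4993 -0.0087] F [ 2.5  0.8 -2.8] w 0.0596 t 6.5333
```

carry_out([
  [0.01, -0.014, 0, 0.045, 0.062, 0],
  [0.01, -0.014, 0, 0.045, 0.062, 0],
  [0.01, -0.014, 0, 0.045, 0.062, 0],
  [0.01, -0.014, 0, 0.045, 0.062, 0],
  [0.01, -0.014, 0, 0.045, 0.062, 0],
  [0.01, -0.014, 0, 0.045, 0.062, 0],
  [0.01, -0.014, 0, 0.045, 0.062, 0],
  [0.0, -0.0, 0, 0.04, 0.062, 0],
  [0, 0, 0, 0, 0, 0],
])

```text
time_s: 7.28
tcp_pos: [0.6228, -0.0015, 0.3397]
eef_rot: [143.7, 0.9, -125.5]
contact_force: [-0.9, 0.6, -4.8]
gripper_width: 0.0598
```

```bash
python3 -c "
from tgt import *
peg(.125); print(r.get_state()['joints'])
im=r.capture('scene');cv2.imwrite('pics/s4.png',im[:,:,::-1])
im=r.capture('side');cv2.imwrite('pics/d4.png',im[:,:,::-1])
"
```

```text
TCP target [ 0.6278 -0.      0.209 ]
dp [ 0.005   0.0014 -0.1307] rv [-0.0267 -0.0098 -0.0045] F [-0.9  0.6 -4.8] w 0.0598 t 7.2833
[   2.66551054   33.02196154   36.01349671  -25.75521102 -119.95499824
  -45.5083367 ]
```

View pics/s4.png

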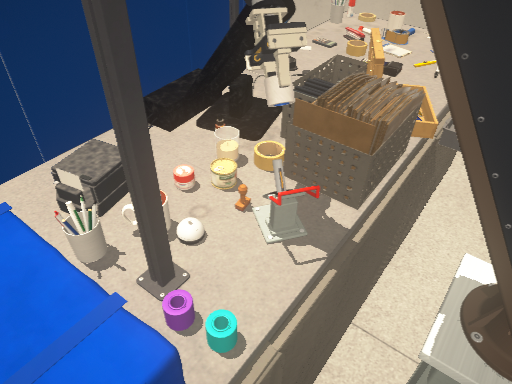

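View pics/d4.png

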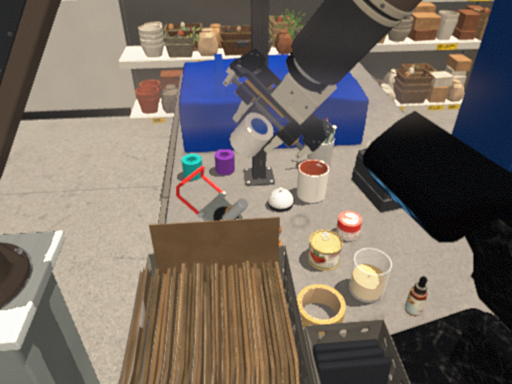

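carry_out([
  [0.003, 0.001, -0.025, -0.02, -0.008, 0],
  [0, 0, -0.025, 0, 0, 0],
  [0, 0, -0.025, 0, 0, 0],
  [0, 0, -0.01, 0, 0, 0],
])

```text
time_s: 7.72
tcp_pos: [0.6262, 0.0019, 0.2631]
eef_rot: [146.5, 0.8, -125.2]
contact_force: [0.2, 0.3, -2.9]
gripper_width: 0.0598
```

```bash
python3 -c "
from tgt import *
peg(.125); print(r.get_state()['joints'])
"
```

```text
TCP target [ 0.6278 -0.      0.209 ]
dp [ 0.0015 -0.002  -0.054 ] rv [ 0.003   0.0291 -0.0104] F [ 0.2  0.3 -2.9] w 0.0598 t 7.7167
[   4.02281568   33.38458712   27.10536794  -22.2844463  -109.0907462
  -41.50943669]
```

carry_out([
  [0.002, -0.002, -0.02, 0.003, 0.029, -0.01],
  [0, 0, -0.02, 0.001, 0.008, 0],
  [0, 0, -0.008, 0, 0.003, 0],
])

```text
time_s: 7.97
tcp_pos: [0.6275, 0.0027, 0.22]
eef_rot: [145.1, -0.1, -125.4]
contact_force: [-0.1, 0.2, -2.9]
gripper_width: 0.0599
```

```bash
python3 -c "
from tgt import *
peg(.125)
"
```

```text
TCP target [ 0.6278 -0.      0.209 ]
dp [ 0.0002 -0.0027 -0.011 ] rv [ 0.0018  0.     -0.0062] F [-0.1  0.2 -2.9] w 0.0599 t 7.9667
```

carry_out([
  [0, -0.003, -0.009, 0.002, 0, -0.006],
  [0, 0, -0.003, 0, 0, 0],
])

```text
time_s: 8.13
tcp_pos: [0.6273, 0.0008, 0.2091]
eef_rot: [145.2, 0.1, -125.6]
contact_force: [-0.0, -0.1, -3.3]
gripper_width: 0.0597
```

```bash
python3 -c "
from tgt import *
peg(.125)
st=r.get_state()
im=r.capture('scene');crop(im,220,90,340,230,4.2,'pics/s5.png')
im=r.capture('side');crop(im,170,80,330,230,4,'pics/d5.png')
im=r.capture('wrist');cv2.imwrite('pics/w5.png',im[:,:,::-1])
peg(.125)
"
```

```text
TCP target [ 0.6278 -0.      0.209 ]
dp [ 0.0005 -0.0009 -0.0001] rv [ 0.0008  0.0031 -0.0025] F [-0.  -0.1 -3.3] w 0.0597 t 8.1333
TCP target [ 0.6278 -0.      0.209 ]
dp [-0.0002 -0.0009 -0.0015] rv [ 0.0007  0.0047 -0.0027] F [-0.1 -0.  -1.8] w 0.0598 t 8.2833
```

View pics/s5.png

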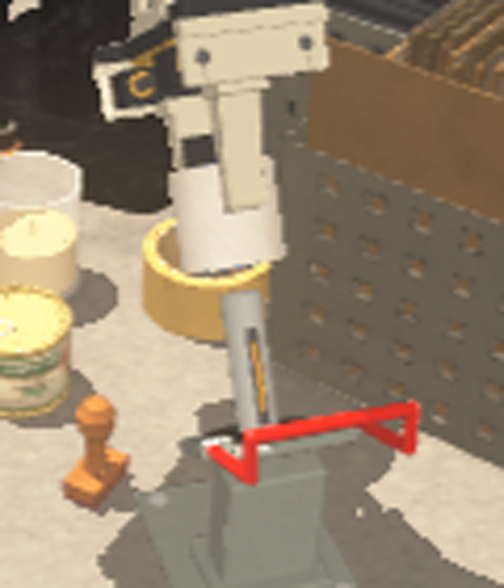

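View pics/d5.png

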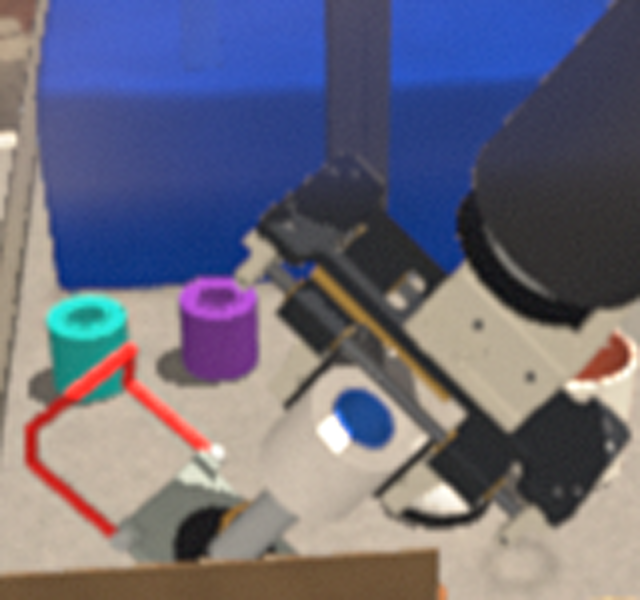

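View pics/w5.png

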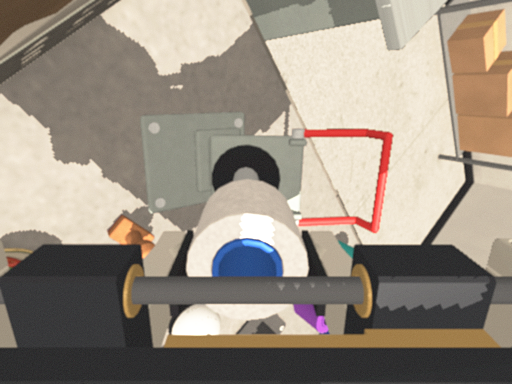

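```bash
python3 - <<'E'
from tgt import *
im=cv2.imread("pics/w5.png")[:,:,::-1];crop(im,130,100,330,260,4,"pics/w5a.png")
c=cam("wrist")
a=np.linspace(0,2*np.pi,12,endpoint=False)
print("disc",proj(c,[O+.033*(np.cos(t)*X+np.sin(t)*Y) for t in a]).round(1).tolist())
print("bar",proj(c,[__import__('fit').bar(p,p[3])]))
print("peg sides at s=.02", proj(c,[O+.02*z+.012*X,O+.02*z-.012*X]))
# roll top and lower rim predicted w/ offsets
st=r.get_state();Rt=Ro.from_euler("xyz",st["eef_rot"],degrees=True).as_matrix()
rc=st["tcp_pos"]+Rt@np.array([.0014,0,.002]);
d=rc-O;print("roll in peg",[round(float(d@v),4) for v in (X,Y,z)])
f=lambda h:proj(c,[rc+Rt@np.array([.03*np.cos(t),.03*np.sin(t),h]) for t in a]).round(1).tolist()
print("roll near",f(-.03),"far",f(.03))
E
```

```text
disc [[282.4, 178.4], [278.4, 161.5], [265.8, 148.7], [248.0, 143.8], [230.1, 148.5], [217.5, 161.2], [213.3, 178.1], [218.3, 194.4], [230.9, 206.1], [247.7, 210.4], [264.5, 206.3], [277.2, 194.7]]
bar [[383.80048752 184.22650075]]
peg sides at s=.02 [[261.1644921  184.51608531]
 [234.3180725  184.37856825]]
roll in peg [0.0011, -0.0008, 0.126]
roll near [[249.5, 211.9], [282.5, 220.1], [305.3, 241.9], [311.9, 270.0], [301.8, 296.3], [278.9, 314.6], [249.2, 321.1], [219.5, 314.6], [196.7, 296.2], [186.8, 269.9], [193.5, 241.8], [216.4, 220.1]] far [[248.9, 175.9], [272.5, 182.0], [289.0, 198.3], [294.1, 219.6], [287.1, 240.0], [270.5, 254.3], [248.8, 259.4], [227.0, 254.3], [210.5, 239.9], [203.6, 219.5], [208.8, 198.2], [225.4, 182.0]]
```

View pics/w5a.png

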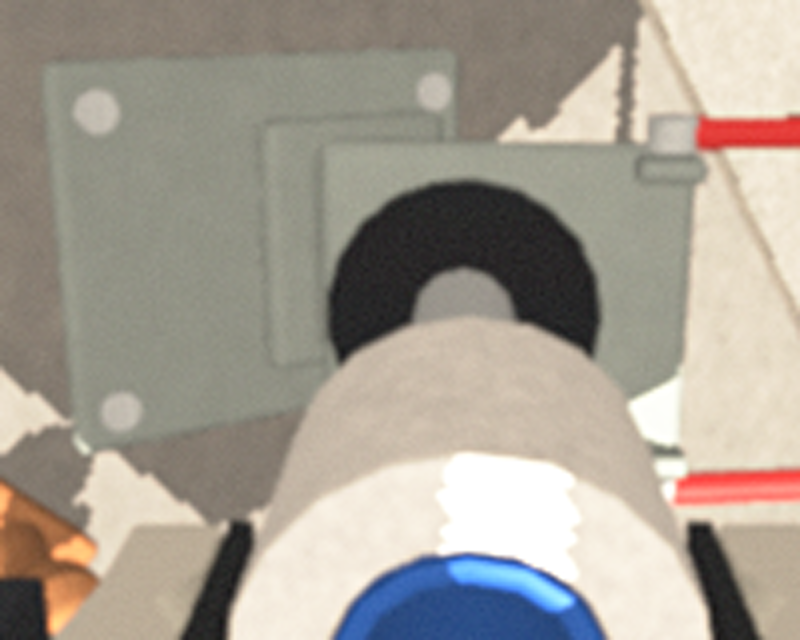

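```bash
cat >> tgt.py <<'E'
def peg(s,dx=0,dy=.0010): 
    P=O+s*z+dx*X+(dy-.0014)*Y+.002*z; delta(P,-z,X)
    st=r.get_state();Rt=Ro.from_euler("xyz",st["eef_rot"],degrees=True).as_matrix()
    d=st["tcp_pos"]+Rt@np.array([.0014,0,.002])-O;f=st["contact_force"]
    print("roll in peg mm",[round(1e3*float(d@v),1) for v in (X,Y,z)],"F peg",[round(float(f@v),1) for v in (X,Y,z)],"mom",st["moment"].round(2))
E
python3 -c "
from tgt import *
peg(.110);peg(.1)"
```

```text
dp [-0.0078  0.0033 -0.0138] rv [ 0.0007  0.0047 -0.0027] F [-0.1 -0.  -1.8] w 0.0598 t 8.2833
roll in peg mm [1.1, -0.8, 126.0] F peg [-1.0, 0.1, -1.5] mom [-1.43 -1.99  0.01]
dp [-0.0124  0.0067 -0.022 ] rv [ 0.0007  0.0047 -0.0027] F [-0.1 -0.  -1.8] w 0.0598 t 8.2833
roll in peg mm [1.1, -0.8, 126.0] F peg [-1.0, 0.1, -1.5] mom [-1.43 -1.99  0.01]
```

carry_out([
  [-0.004, 0.0015, -0.007, 0.001, 0.005, -0.003],
  [-0.003, 0.002, -0.005, 0, 0, 0],
  [-0.001, 0.0, -0.002, 0, 0, 0],
])

```text
time_s: 8.53
tcp_pos: [0.6206, 0.0044, 0.1986]
eef_rot: [145.2, 0.2, -125.8]
contact_force: [-0.3, 0.9, -2.8]
gripper_width: 0.0602
```

```bash
python3 -c "
from tgt import *
peg(.102)"
```

```text
dp [-0.0041  0.0025 -0.0085] rv [-0.      0.0054  0.0007] F [-0.3  0.9 -2.8] w 0.0602 t 8.5333
roll in peg mm [0.9, 0.6, 111.7] F peg [-0.9, -0.6, -2.7] mom [-1.42 -2.07 -0.02]
```

carry_out([
  [-0.002, 0.001, -0.005, 0, 0.005, 0],
  [-0.0025, 0.0015, -0.0035, 0, 0.002, 0],
  [-0.0015, 0.001, -0.003, 0, 0, 0],
])

```text
time_s: 8.78
tcp_pos: [0.614, 0.008, 0.1868]
eef_rot: [145.0, -0.0, -125.8]
contact_force: [-0.3, -0.5, -2.2]
gripper_width: 0.0599
```

```bash
python3 -c "
from tgt import *
peg(.095)"
```

```text
dp [-0.0008  0.0013 -0.0024] rv [ 0.0001 -0.001   0.0009] F [-0.3 -0.5 -2.2] w 0.0599 t 8.7833
roll in peg mm [0.2, 1.5, 97.7] F peg [-1.3, 0.6, -1.8] mom [-1.4  -1.96  0.01]
```

carry_out([
  [-0.002, 0.002, -0.004, 0, 0, 0],
  [-0.0025, 0.0015, -0.004, 0, 0, 0],
  [-0.002, 0.001, -0.003, 0, 0, 0],
])

```text
time_s: 9.03
tcp_pos: [0.6068, 0.013, 0.1743]
eef_rot: [144.9, -0.1, -125.8]
contact_force: [-0.6, -0.9, -2.2]
gripper_width: 0.0599
```

```bash
python3 -c "
from tgt import *
peg(.080)
im=r.capture('scene');crop(im,220,90,340,230,4.2,'pics/s6.png')
im=r.capture('side');crop(im,170,80,330,230,4,'pics/d6.png')
"
```

```text
dp [-0.0006  0.0013 -0.0021] rv [ 0.0001 -0.0016  0.0009] F [-0.6 -0.9 -2.2] w 0.0599 t 9.0333
roll in peg mm [0.2, 1.7, 82.4] F peg [-1.3, 1.1, -1.8] mom [-1.48 -1.99  0.  ]
```

View pics/s6.png

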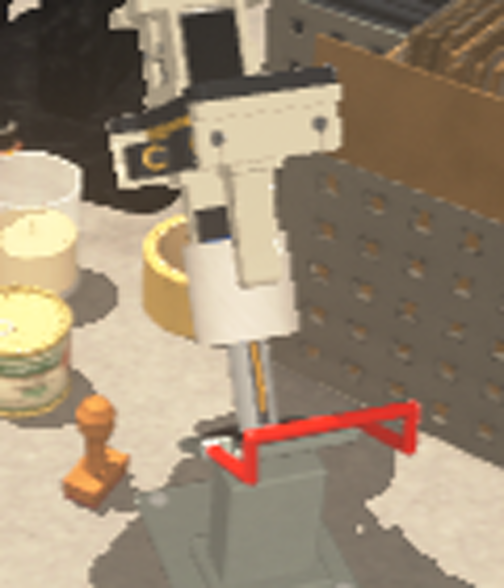

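View pics/d6.png

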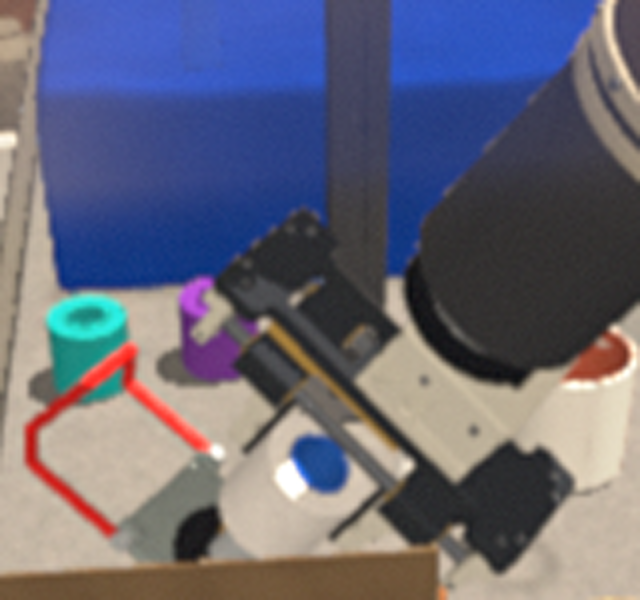

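carry_out([
  [-0.0025, 0.001, -0.004, 0, 0, 0],
  [-0.003, 0.0005, -0.004, 0, 0, 0],
  [-0.0025, 0.001, -0.004, 0, 0, 0],
])

```text
time_s: 9.38
tcp_pos: [0.5998, 0.0161, 0.1627]
eef_rot: [145.1, 0.1, -125.8]
contact_force: [2.8, 4.0, 7.0]
gripper_width: 0.0599
```

```bash
python3 -c "
from tgt import *
peg(.060)"
```

```text
dp [-0.0029  0.0049 -0.007 ] rv [-0.0007  0.0022  0.0009] F [2.8 4.  7. ] w 0.0599 t 9.3833
roll in peg mm [-0.3, 3.2, 68.7] F peg [4.0, -4.8, 5.7] mom [ 0.93 -1.11 -0.99]
```

carry_out([
  [0, 0.003, -0.002, 0, 0, 0],
  [-0.002, 0.0025, -0.003, 0, 0, 0],
  [-0.002, 0.0015, -0.004, 0, 0, 0],
])

```text
time_s: 9.63
tcp_pos: [0.5956, 0.0224, 0.1549]
eef_rot: [145.2, 0.1, -125.8]
contact_force: [-0.9, 0.9, 3.8]
gripper_width: 0.0603
```

```bash
python3 -c "
from tgt import *
peg(.050)"
```

```text
dp [-0.0033  0.0019 -0.0073] rv [0.0009 0.004  0.0001] F [-0.9  0.9  3.8] w 0.0603 t 9.6333
roll in peg mm [1.1, 0.6, 58.2] F peg [3.2, -0.2, 2.3] mom [-0.62 -0.83 -0.08]
```

carry_out([
  [-0.002, 0.001, -0.005, 0, 0.003, 0],
  [-0.002, 0.0015, -0.004, 0, 0, 0],
  [-0.002, 0.0015, -0.0035, 0, 0, 0],
])

```text
time_s: 9.88
tcp_pos: [0.5882, 0.0271, 0.1424]
eef_rot: [145.0, -0.0, -125.7]
contact_force: [1.2, -1.1, 3.9]
gripper_width: 0.0599
```

```bash
python3 -c "
from tgt import *
peg(.035)"
```

```text
dp [-0.0029  0.0022 -0.0071] rv [ 0.0002 -0.0001 -0.0009] F [ 1.2 -1.1  3.9] w 0.0599 t 9.8833
roll in peg mm [1.1, 1.1, 42.9] F peg [1.0, 0.2, 4.2] mom [-0.89 -1.24 -0.01]
```

carry_out([
  [-0.0015, 0.001, -0.004, 0, 0, 0],
  [-0.0015, 0.0015, -0.003, 0, 0, 0],
])

```text
time_s: 10.05
tcp_pos: [0.5839, 0.0303, 0.1347]
eef_rot: [144.9, -0.0, -125.7]
contact_force: [-1.0, -0.8, 3.9]
gripper_width: 0.06
```

```bash
python3 -c "
from tgt import *
peg(.030)"
```

```text
dp [-0.0009  0.0008 -0.0035] rv [-0.0005 -0.0019 -0.0014] F [-1.  -0.8  3.9] w 0.06 t 10.05
roll in peg mm [1.0, 1.1, 33.5] F peg [2.5, 1.2, 3.0] mom [-0.81 -0.88  0.12]
```

carry_out([
  [-0.001, 0.0005, -0.002, 0, 0, 0],
  [-0.0005, 0.0005, -0.001, 0, 0, 0],
])

```text
time_s: 10.22
tcp_pos: [0.5821, 0.0309, 0.1321]
eef_rot: [144.9, -0.1, -125.6]
contact_force: [1.8, -2.9, 17.4]
gripper_width: 0.0599
```

```bash
python3 -c "
from tgt import *
peg(.030)"
```

```text
dp [ 0.0009  0.0001 -0.0009] rv [ 0.0004 -0.0017 -0.0025] F [ 1.8 -2.9 17.4] w 0.0599 t 10.2167
roll in peg mm [1.0, 1.6, 30.3] F peg [7.4, 1.3, 16.0] mom [-0.07  0.93  0.4 ]
```

carry_out([
  [-0.0005, 0.0005, -0.001, 0, 0, 0],
])

```text
time_s: 10.3
tcp_pos: [0.5821, 0.0309, 0.1321]
eef_rot: [145.0, -0.1, -125.6]
contact_force: [0.9, -0.1, 10.3]
gripper_width: 0.0601
```

```bash
python3 -c "
from tgt import *
peg(.030)
im=r.capture('scene');crop(im,220,90,340,230,4.2,'pics/s7.png')
im=r.capture('side');crop(im,170,80,330,230,4,'pics/d7.png')
im=r.capture('wrist');cv2.imwrite('pics/w7.png',im[:,:,::-1])
peg(.030)
"
```

```text
dp [ 0.0009  0.0001 -0.0009] rv [ 0.0012 -0.0001 -0.0031] F [ 0.9 -0.1 10.3] w 0.0601 t 10.3
roll in peg mm [1.1, 1.6, 30.4] F peg [5.2, -0.5, 8.9] mom [-0.   -0.02 -0.01]
dp [ 0.0008  0.0001 -0.0009] rv [ 0.0011  0.     -0.0029] F [ 0.8 -1.4 10.3] w 0.06 t 10.45
roll in peg mm [1.0, 1.6, 30.4] F peg [4.6, 0.7, 9.3] mom [-0.24  0.01  0.12]
```

View pics/s7.png

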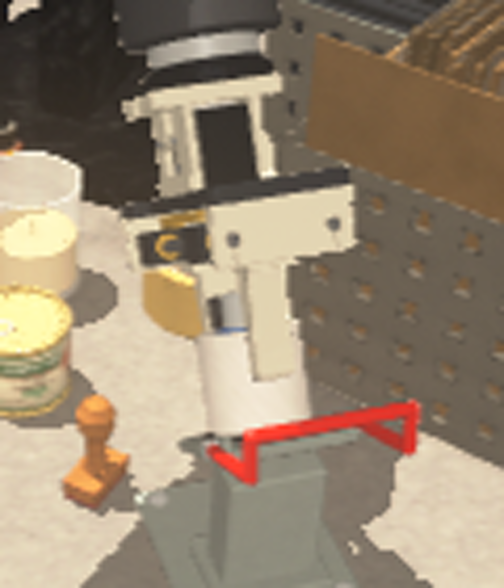

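View pics/w7.png

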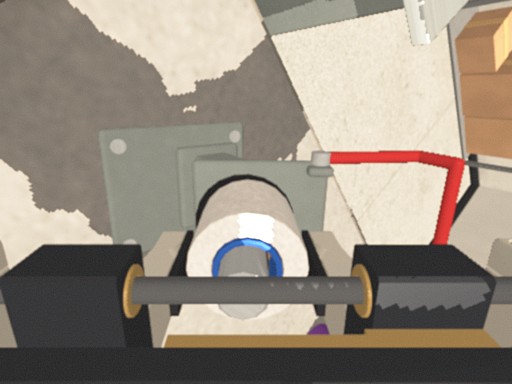

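carry_out([
  [-0.001, 0.001, -0.0025, 0, 0, 0],
  [-0.001, 0.001, -0.0025, 0, 0, 0],
])

```text
time_s: 10.62
tcp_pos: [0.5821, 0.0309, 0.132]
eef_rot: [145.4, 0.1, -125.5]
contact_force: [2.0, -3.7, 19.9]
gripper_width: 0.0601
```

```bash
python3 -c "
from tgt import *
peg(.030)"
```

```text
dp [ 0.0009  0.0001 -0.0008] rv [ 0.0031  0.0059 -0.0049] F [ 2.  -3.7 19.9] w 0.0601 t 10.6167
roll in peg mm [1.0, 1.6, 30.3] F peg [8.3, 1.8, 18.5] mom [0.73 1.52 0.05]
```

carry_out([
  [0, 0, 0, 0, 0, 0],
  [0, 0, 0, 0, 0, 0],
  [0, 0, 0, 0, 0, 0],
  [0, 0, 0, 0, 0, 0],
  [0, 0, 0, 0, 0, 0],
], fingers=-1)

```text
time_s: 11.03
tcp_pos: [0.5829, 0.0305, 0.1309]
eef_rot: [145.5, 0.1, -125.6]
contact_force: [-0.1, -0.4, 0.2]
gripper_width: 0.0854
```

```bash
python3 -c "
from tgt import *
peg(.030)
im=r.capture('scene');crop(im,220,90,340,230,4.2,'pics/s8.png')
im=r.capture('wrist');cv2.imwrite('pics/w8.png',im[:,:,::-1])
"
```

```text
dp [0.0001 0.0005 0.0003] rv [ 0.0039  0.0082 -0.0036] F [-0.1 -0.4  0.2] w 0.0854 t 11.0333
roll in peg mm [-0.4, 1.5, 29.9] F peg [-0.0, 0.4, 0.2] mom [-1.08 -1.46 -0.04]
```

View pics/s8.png

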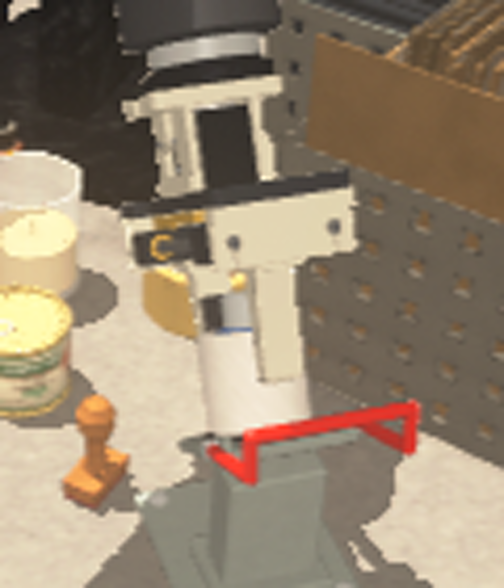

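View pics/w8.png

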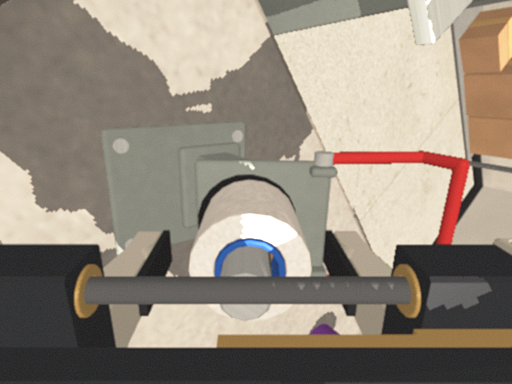

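carry_out([
  [0.005, -0.0035, 0.008, 0, 0, 0],
  [0.007, -0.005, 0.012, 0, 0, 0],
  [0.009, -0.007, 0.016, 0, 0, 0],
  [0.009, -0.007, 0.016, 0, 0, 0],
  [0.009, -0.007, 0.016, 0, 0, 0],
  [0.009, -0.007, 0.016, 0, 0, 0],
  [0.009, -0.007, 0.018, 0, 0, 0],
])

```text
time_s: 11.72
tcp_pos: [0.6396, -0.0146, 0.2353]
eef_rot: [145.1, -0.3, -125.4]
contact_force: [0.3, -0.4, -0.0]
gripper_width: 0.0878
```

```bash
python3 -c "
from tgt import *
peg(.030)
im=r.capture('scene');crop(im,220,90,340,230,4.2,'pics/s9.png')
im=r.capture('side');crop(im,170,80,330,230,4,'pics/d9.png')
im=r.capture('wrist');cv2.imwrite('pics/w9.png',im[:,:,::-1])
"
```

```text
dp [-0.0567  0.0456 -0.1041] rv [ 0.0048 -0.0019 -0.0056] F [ 0.3 -0.4 -0. ] w 0.0878 t 11.7167
roll in peg mm [0.2, 4.9, 156.9] F peg [-0.4, 0.1, 0.3] mom [-1.06 -1.61 -0.01]
```

View pics/s9.png

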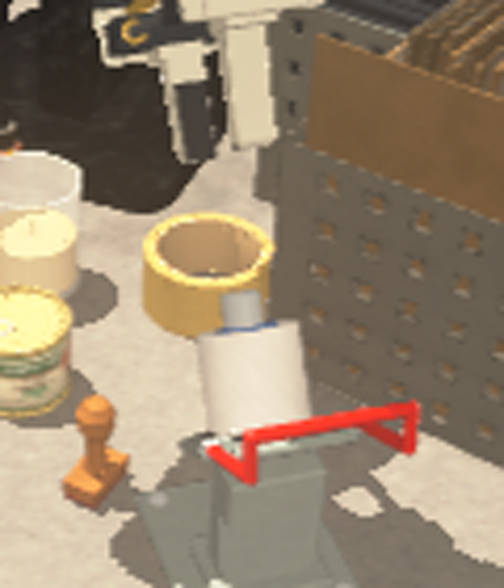

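View pics/w9.png

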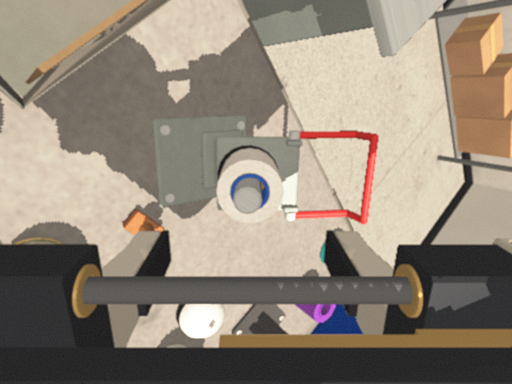

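carry_out([
  [0, 0, 0.035, 0, 0, 0],
  [0, 0, 0.035, -0.03, -0.04, 0],
  [-0.01, 0.01, 0.03, -0.04, -0.06, 0],
  [-0.02, 0.017, 0, -0.045, -0.062, 0],
  [-0.02, 0.017, 0, -0.045, -0.062, 0],
  [-0.02, 0.017, 0, -0.045, -0.062, 0],
  [-0.02, 0.017, 0, -0.045, -0.062, 0],
  [-0.02, 0.017, 0, -0.045, -0.062, 0],
  [-0.02, 0.017, 0, -0.045, -0.062, 0],
  [-0.02, 0.015, 0, 0, 0, 0],
  [-0.02, 0.01, 0, 0, 0, 0],
], fingers=1, force=20)

```text
time_s: 12.78
tcp_pos: [0.4632, 0.1212, 0.3264]
eef_rot: [179.2, -0.2, -126.1]
contact_force: [-0.8, 0.4, -0.2]
gripper_width: 0.0199
```

```bash
cat >> tgt.py <<'E'
H=O+.047*X
def push(f,h): 
    P=H+f*F; P[2]=h; delta(P,[0,0,-1],-F)
    st=r.get_state();d=st["tcp_pos"]-H
    print("tcp f,y,h mm",[round(1e3*float(v),1) for v in (d@F,d@Y,st["tcp_pos"][2])],"F",st["contact_force"].round(1))
E
python3 -c "
from tgt import *
push(-.1,.172)
im=r.capture('scene');cv2.imwrite('pics/s10.png',im[:,:,::-1])
im=r.capture('side');crop(im,130,60,330,230,3.8,'pics/d10.png')
"
```

```text
dp [-0.0077  0.0011 -0.1544] rv [-0.0055 -0.0129  0.0064] F [-0.8  0.4 -0.2] w 0.0199 t 12.7833
tcp f,y,h mm [-93.1, -3.6, 326.4] F [-0.8  0.4 -0.2]
```

View pics/s10.png

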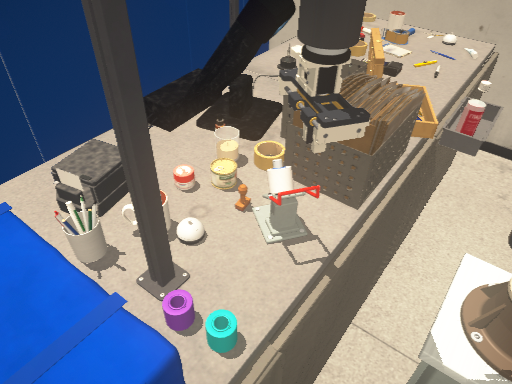

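View pics/d10.png

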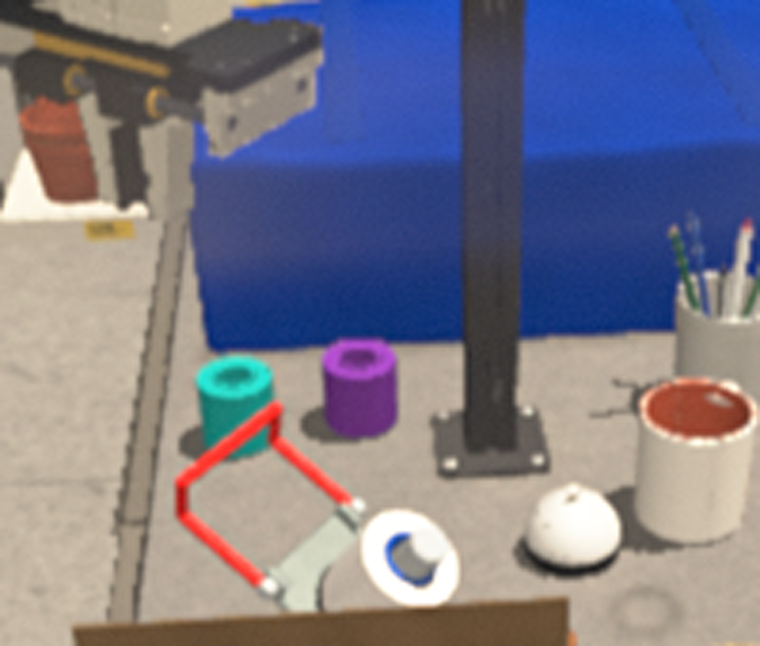

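carry_out([
  [-0.008, 0.001, -0.02, -0.006, -0.013, 0.006],
  [0, 0, -0.025, 0, 0, 0],
  [0, 0, -0.025, 0, 0, 0],
  [0, 0, -0.02, 0, 0, 0],
])

```text
time_s: 13.22
tcp_pos: [0.4549, 0.1239, 0.2394]
eef_rot: [-179.7, 0.7, -125.4]
contact_force: [-0.4, 0.2, -0.4]
gripper_width: 0.0003
```

```bash
python3 -c "
from tgt import *
push(-.1,.172)"
```

```text
dp [ 0.0006 -0.0015 -0.0674] rv [-0.0068  0.0104 -0.0061] F [-0.4  0.2 -0.4] w 0.0003 t 13.2167
tcp f,y,h mm [-101.4, -0.9, 239.4] F [-0.4  0.2 -0.4]
```

carry_out([
  [-0.001, -0.003, -0.02, -0.009, 0.012, -0.006],
  [0, 0, -0.02, -0.002, 0.002, 0],
  [0, 0, -0.015, 0, 0, 0],
  [0, 0, -0.004, 0, 0, 0],
])

```text
time_s: 13.55
tcp_pos: [0.4516, 0.1183, 0.1734]
eef_rot: [179.8, -0.7, -125.8]
contact_force: [-0.1, -0.1, -0.7]
gripper_width: 0.0006
```

```bash
python3 -c "
from tgt import *
push(-.1,.172)
im=r.capture('scene');crop(im,200,100,360,240,4.2,'pics/s11.png')
im=r.capture('side');crop(im,130,60,330,230,3.8,'pics/d11.png')
"
```

```text
dp [ 0.0039  0.004  -0.0014] rv [ 0.0079 -0.0104  0.001 ] F [-0.1 -0.1 -0.7] w 0.0006 t 13.55
tcp f,y,h mm [-100.8, 5.5, 173.4] F [-0.1 -0.1 -0.7]
```

View pics/s11.png

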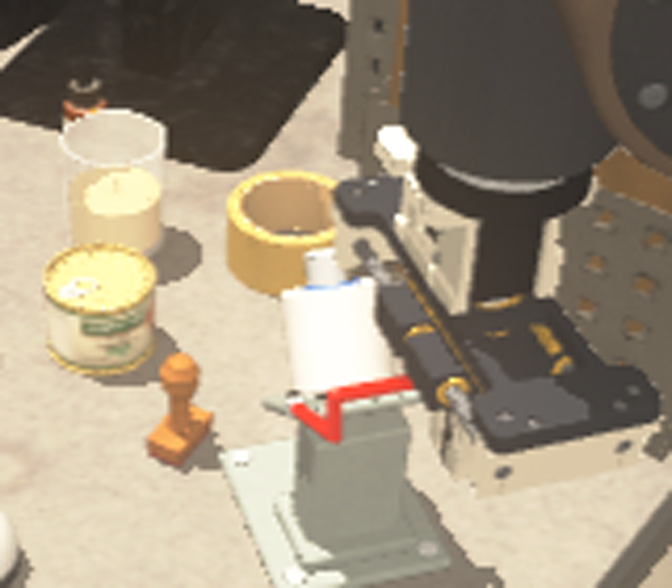

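View pics/d11.png

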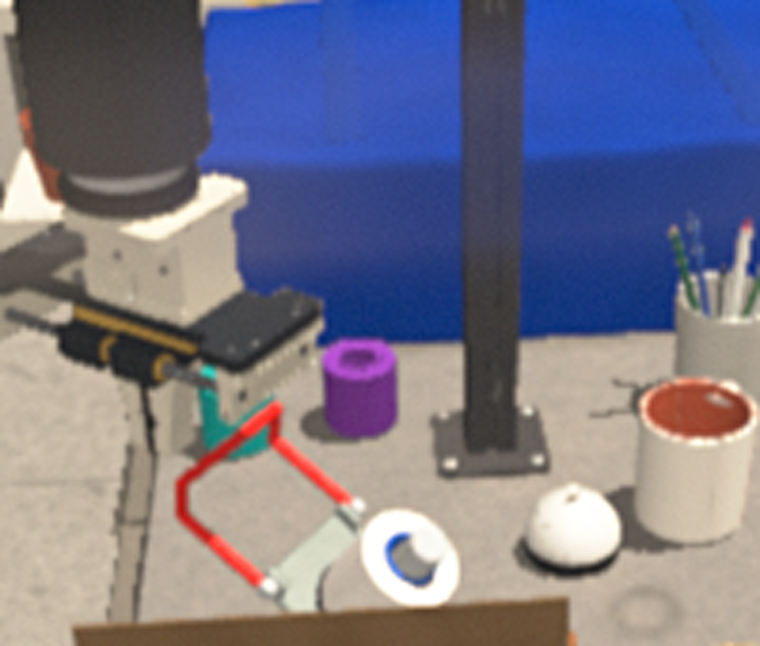

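carry_out([
  [0.014, -0.003, -0.001, 0.008, -0.01, 0],
  [0.011, -0.008, 0, 0, 0, 0],
  [0.01, -0.007, 0, 0, 0, 0],
  [0.01, -0.007, 0, 0, 0, 0],
])

```text
time_s: 13.98
tcp_pos: [0.5001, 0.0945, 0.1787]
eef_rot: [-179.8, 0.4, -125.6]
contact_force: [-0.2, 1.4, 0.5]
gripper_width: 0.0004
```

```bash
python3 -c "
from tgt import *
push(-.025,.174)
im=r.capture('side');crop(im,130,60,330,230,3.8,'pics/d12.png')
"
```

```text
dp [ 0.0162 -0.016  -0.0047] rv [-0.0033  0.0062 -0.0026] F [-0.2  1.4  0.5] w 0.0004 t 13.9833
tcp f,y,h mm [-47.5, -3.5, 178.7] F [-0.2  1.4  0.5]
```

View pics/d12.png

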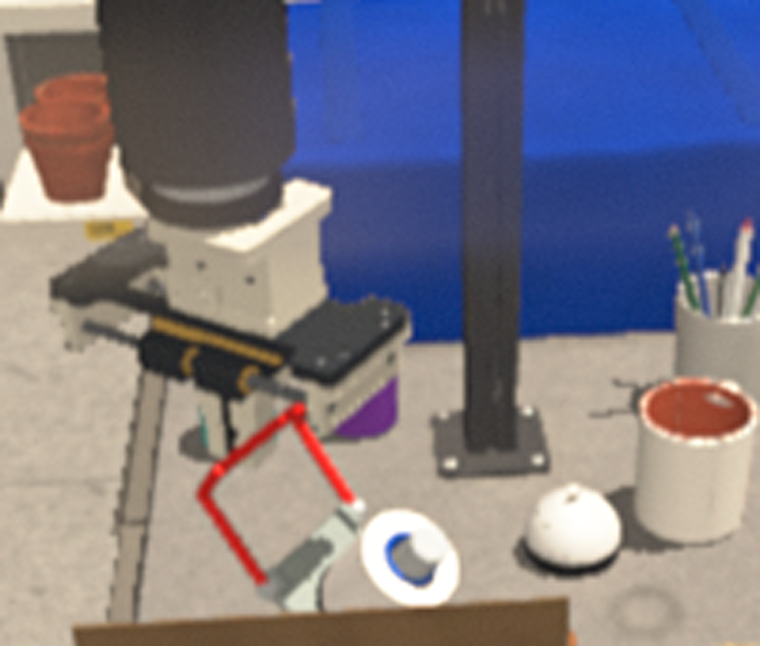

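carry_out([
  [0.009, -0.01, -0.003, -0.003, 0.006, 0],
  [0.009, -0.008, -0.002, 0, 0, 0],
  [0.01, -0.007, -0.001, 0, 0, 0],
])

```text
time_s: 14.28
tcp_pos: [0.5324, 0.0688, 0.1765]
eef_rot: [-179.8, 0.3, -125.6]
contact_force: [-0.6, -0.2, -0.8]
gripper_width: 0.0009
```

```bash
python3 -c "
from tgt import *
push(0,.174)
im=r.capture('side');crop(im,130,60,330,230,3.8,'pics/d13.png')
"
```

```text
dp [ 0.0042 -0.0049 -0.0025] rv [-0.0023  0.006  -0.0032] F [-0.6 -0.2 -0.8] w 0.0009 t 14.2833
tcp f,y,h mm [-6.3, -1.6, 176.5] F [-0.6 -0.2 -0.8]
```

View pics/d13.png

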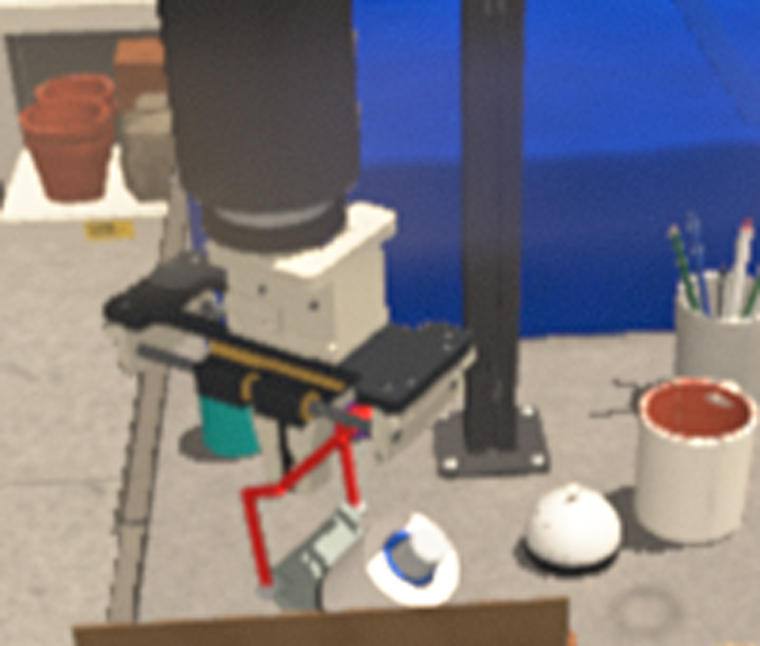

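carry_out([
  [0.006, -0.006, 0.002, 0, 0.003, 0],
  [0.008, -0.006, 0.002, 0, 0, 0],
  [0.006, -0.004, 0.001, 0, 0, 0],
])

```text
time_s: 14.58
tcp_pos: [0.5558, 0.0507, 0.1824]
eef_rot: [-179.9, 0.2, -125.6]
contact_force: [0.7, 1.0, 0.1]
gripper_width: 0.0004
```

```bash
python3 -c "
from tgt import *
push(0,.174)
im=r.capture('side');crop(im,130,60,330,230,3.8,'pics/d14.png')
push(0,.174)
"
```

```text
dp [-0.0192  0.0132 -0.0084] rv [-0.002   0.0037 -0.0029] F [0.7 1.  0.1] w 0.0004 t 14.5833
tcp f,y,h mm [23.3, -0.6, 182.4] F [0.7 1.  0.1]
dp [-0.0202  0.0135 -0.0085] rv [-0.0016  0.0042 -0.0029] F [ 1.3 -0.3  0.6] w 0.0003 t 14.6333
tcp f,y,h mm [24.3, -0.8, 182.5] F [ 1.3 -0.3  0.6]
```

View pics/d14.png

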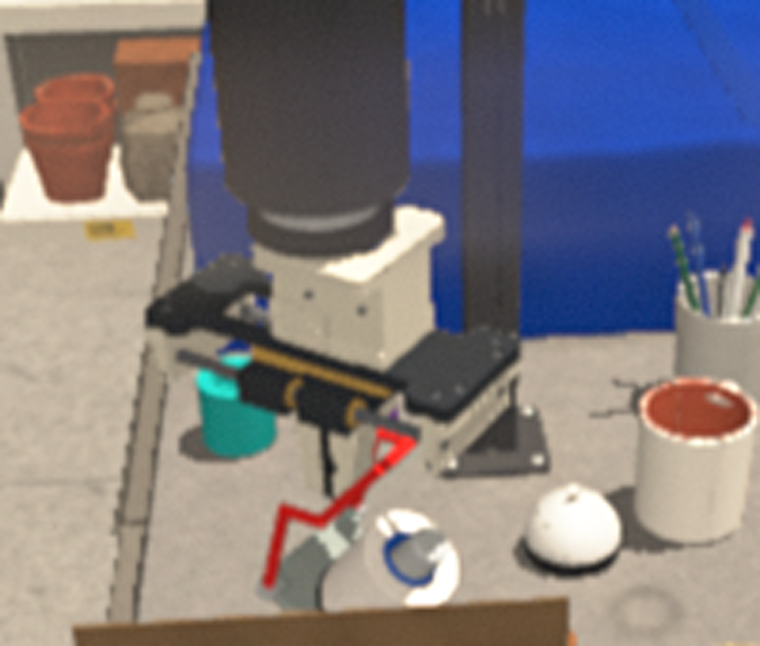

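carry_out([
  [0.008, -0.006, 0.004, 0, 0.003, 0],
  [0.004, -0.003, 0.002, 0, 0, 0],
  [0, 0, 0, 0, 0, 0],
  [0, 0, 0, 0, 0, 0],
])

```text
time_s: 14.97
tcp_pos: [0.57, 0.0404, 0.1888]
eef_rot: [180.0, 0.1, -125.7]
contact_force: [0.2, -0.1, -0.2]
gripper_width: 0.0001
```

```bash
python3 -c "
from tgt import *
push(0,.174)
im=r.capture('side');crop(im,130,60,330,230,3.8,'pics/d15.png')
im=r.capture('scene');crop(im,200,100,360,240,4.2,'pics/s15.png')
"
```

```text
dp [-0.0334  0.0235 -0.0148] rv [-0.0019  0.0012 -0.0009] F [ 0.2 -0.1 -0.2] w 0.0001 t 14.9667
tcp f,y,h mm [40.9, -0.4, 188.8] F [ 0.2 -0.1 -0.2]
```

View pics/d15.png

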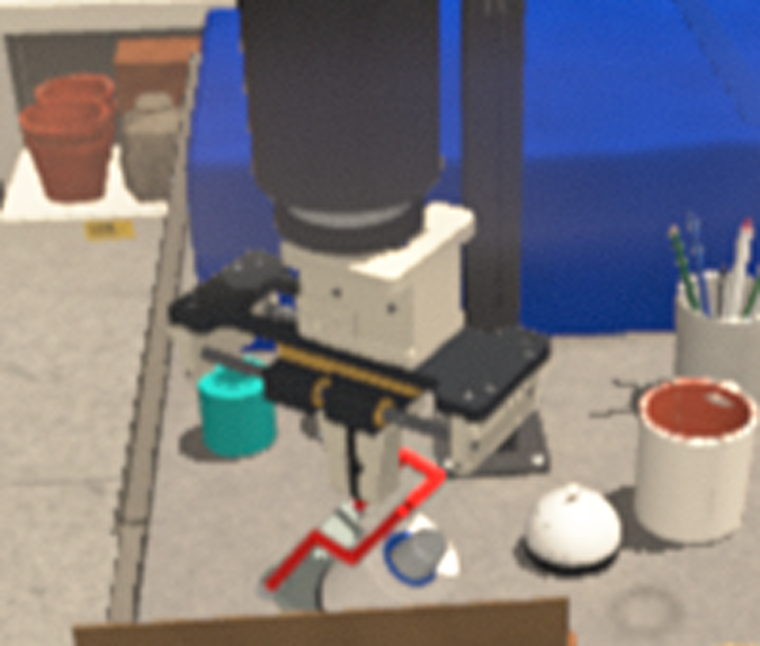

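View pics/s15.png

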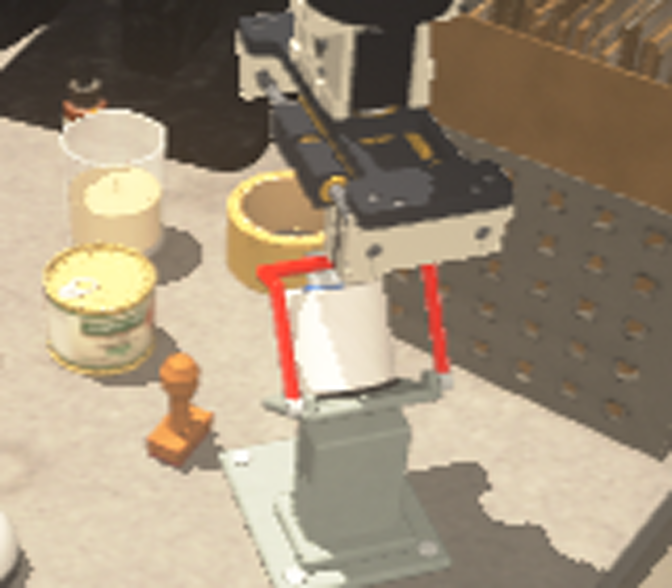

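carry_out([
  [0, 0, 0.01, 0, 0, 0],
  [0, 0, 0.03, 0, 0, 0],
  [0, 0, 0.03, 0, 0, 0],
  [-0.01, 0.01, 0.03, 0, 0, 0],
  [-0.015, 0.012, 0.02, 0, 0, 0],
  [0, 0, 0, 0, 0, 0],
])

```text
time_s: 15.57
tcp_pos: [0.54, 0.0629, 0.3147]
eef_rot: [179.8, -0.1, -125.7]
contact_force: [0.6, -0.6, 0.2]
gripper_width: 0.0007
```

```bash
python3 -c "
from tgt import *
from fit import bar
st=r.get_state()
im=r.capture('side');crop(im,180,150,280,230,7,'pics/d16.png')
im=r.capture('scene');crop(im,220,120,340,220,6,'pics/s16.png')
im=r.capture('wrist');cv2.imwrite('pics/w16.png',im[:,:,::-1])
for k in (0,.08,.2,.4):
  b=bar(p,k);e=[b-.044*Y,b,b+.044*Y]
  a=proj(cam('side'),e);c=proj(cam('scene'),e)
  print(k,((a-[180,150]+.4)*7).round().tolist(),((c-[220,120]+.4)*6).round().tolist(),proj(cam('wrist',st),e).round(1).tolist())
push(0,.2)
"
```

```text
0 [[453.0, 250.0], [377.0, 323.0], [295.0, 402.0]] [[254.0, 270.0], [361.0, 252.0], [465.0, 235.0]] [[190.9, 219.3], [188.4, 177.8], [185.7, 132.4]]
0.08 [[442.0, 234.0], [365.0, 307.0], [283.0, 385.0]] [[258.0, 266.0], [365.0, 248.0], [470.0, 231.0]] [[194.0, 221.2], [191.6, 179.1], [189.1, 133.1]]
0.2 [[423.0, 211.0], [346.0, 283.0], [263.0, 361.0]] [[264.0, 263.0], [372.0, 245.0], [478.0, 227.0]] [[199.7, 223.9], [197.6, 181.0], [195.2, 134.1]]
0.4 [[388.0, 176.0], [310.0, 247.0], [225.0, 323.0]] [[276.0, 263.0], [385.0, 245.0], [493.0, 227.0]] [[211.6, 227.7], [209.9, 183.8], [208.1, 135.5]]
dp [-0.0031  0.002  -0.1096] rv [ 0.0017 -0.01   -0.0012] F [-0.5 -0.3 -0.9] w 0.0005 t 15.7167
tcp f,y,h mm [3.7, -0.2, 309.6] F [-0.5 -0.3 -0.9]
```

View pics/d16.png

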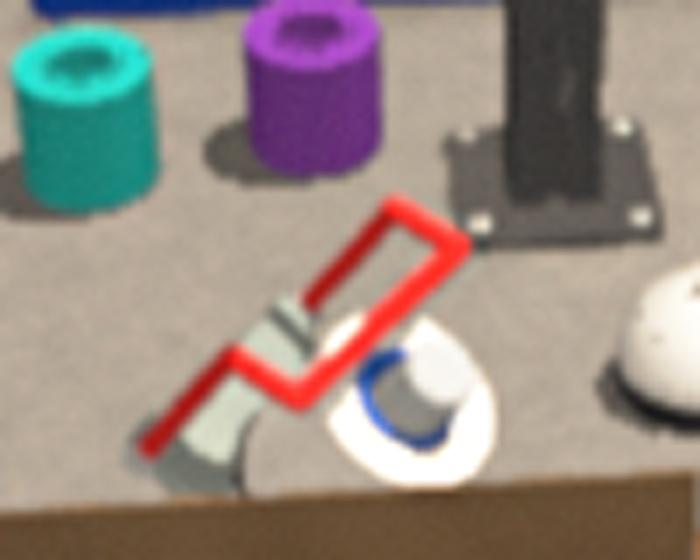

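View pics/s16.png

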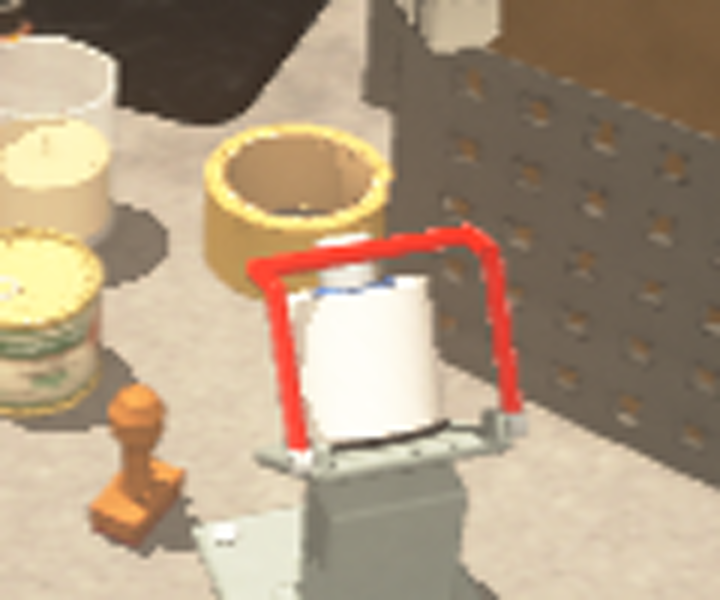

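View pics/w16.png

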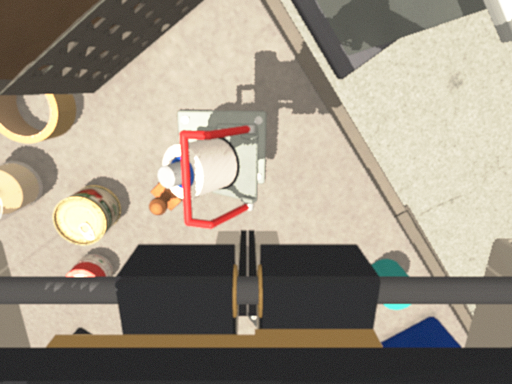

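```bash
python3 -c "
from tgt import *
import math
a=np.linspace(0,2*np.pi,8,endpoint=False)
for s in (.060,.064):
  e=[O+s*z+.03*(math.cos(t)*X+math.sin(t)*Y) for t in a]
  A=((proj(cam('side'),e)-[180,150]+.4)*7).round();B=((proj(cam('scene'),e)-[220,120]+.4)*6).round()
  print(s,A.tolist(),B.tolist())
print('tip',((proj(cam('side'),O+.08*z)-[180,150]+.4)*7).round(),((proj(cam('scene'),O+.08*z)-[220,120]+.4)*6).round())
im=r.capture('side');im=r.capture('scene');cv2.imwrite('pics/sf.png',im[:,:,::-1])
"
```

```text
0.06 [[342.0, 331.0], [324.0, 389.0], [358.0, 455.0], [423.0, 489.0], [481.0, 470.0], [496.0, 412.0], [462.0, 349.0], [400.0, 315.0]] [[371.0, 288.0], [414.0, 279.0], [416.0, 274.0], [379.0, 277.0], [324.0, 285.0], [282.0, 294.0], [276.0, 298.0], [313.0, 296.0]]
0.064 [[348.0, 325.0], [330.0, 383.0], [364.0, 449.0], [430.0, 483.0], [487.0, 464.0], [502.0, 406.0], [469.0, 343.0], [406.0, 309.0]] [[369.0, 278.0], [412.0, 269.0], [415.0, 264.0], [377.0, 267.0], [322.0, 275.0], [280.0, 284.0], [275.0, 289.0], [311.0, 286.0]]
tip [[442. 370.]] [[339. 237.]]
```

View pics/sf.png

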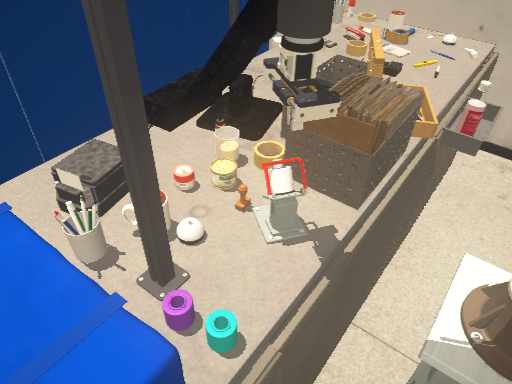

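```bash
python3 -c "
from plant import r
print(r.get_state()['qd'].round(2)); print(r.close_job())"
```

```text
[-0.41  0.8  -0.12  0.02 -0.06 -0.08]
the job is handed in; nothing more can be done
None
```

The label roll is hung on the peg fully home, the red keeper is shut over it, and I handed the job in at about 16 s.

- **Roll:** I slid it down along the peg until it stopped with its centre about 30.3 mm out from the plate. It did not move further under about 18 N of push along the peg. At one check midway, the hand was about 3 mm off the peg's axis and pressing sideways with about 5 N. I corrected that before going on. The highest force I read was about 20 N, well under the 90 N limit.
- **Keeper:** I pushed its bar over from behind with the closed fingertips, then lifted the hand clear.
- **Last checks:** After the hand was clear, the keeper bar lay within a pixel of where it should be when shut in the side and scene pictures, and within about 2 pixels in the wrist picture. The roll's outer face also matched the fully home position to about a pixel. The bystanders looked unmoved, and the measured contact forces were at noise level.
- **Disagreement:** With the roll in hand, the wrist camera's view differed from my position model by 1 to 3.5 pixels. Sideways the peg and roll were off alike, so I took that as calibration error; the 1–2 mm left over across the peg I met with a small offset to the insertion line.

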